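# Set two cheeses to press

## Task

Set the two small cheeses to press: stand each cheese in the basket mould of its own size (the wide cheese in the wide mould, the narrow one in the narrow mould) and lay the wooden pressing disc of the same width flat and centred on top of each. Then stand the steel weight centred on the disc of the wide cheese only. Set everything down gently without dropping it, and leave the salt jar and the steel cup standing where they are.

Things in the scene. Friction and masses are not known exactly. Their poses are not given: they have to be found in the camera images.
- mould_wide: The wider of two round, shallow, brown wicker basket moulds, open at the top, fixed to the table. Inside diameter 84 mm, wall 5 mm (outside about 100 mm over the weave), on a dark steel foot plate 110 mm in diameter and 3 mm high. Inner floor 8 mm and rim 30 mm above the table. Origin: centre of its underside, at table height; z up. Stands anywhere among the work, as do all the other things.
- mould_narrow: The narrower wicker basket mould, fixed to the table. Inside diameter 64 mm, wall 5 mm (outside about 80 mm over the weave), foot plate 90 mm in diameter. Inner floor 8 mm and rim 30 mm above the table. Origin: centre of its underside, at table height; z up.
- cheese_wide: The wide cheese: an upright cream-coloured firm cylinder, 66 mm in diameter, 64 mm high, about 220 g, loose on the table. Origin: centre of its underside; z up. In its mould it stands 42 mm above the rim.
- cheese_narrow: The narrow, taller cheese: an upright cream-coloured firm cylinder, 50 mm in diameter, 72 mm high, about 140 g, loose on the table. Origin: centre of its underside; z up. In its mould it stands 50 mm above the rim.
- disc_wide: The wide wooden pressing disc: plain flat disc 64 mm in diameter, 26 mm thick, about 65 g, lying flat and loose on the table. Origin: centre of its underside; z up.
- disc_narrow: The narrow wooden pressing disc: plain flat disc 48 mm in diameter, 26 mm thick, about 40 g, lying flat and loose on the table. Origin: centre of its underside; z up.
- weight: The steel weight, about 0.6 kg, standing loose on the table: a round dark base 54 mm in diameter and 28 mm high with a bright round grip post 24 mm in diameter rising 34 mm from its middle (62 mm high in all). Origin: centre of its underside; z up.
- salt_jar: Bystander: white lidded jar, 64 mm in diameter, 85 mm high, loose, between the things at the far left or far right of the work. Origin: centre of its underside.
- steel_cup: Bystander: empty open steel cup, 70 mm in diameter at the rim, 60 mm high, loose, on the other side from the jar. Origin: centre of its underside.
Not all that is in view belongs to the job. Leave any red look-alike of the cheese_narrow alone.

How it is judged (in metres and radians):
At the end, for the whole second after the job is handed in: Each cheese stands upright on the floor of the mould of its own width; each disc lies on the cheese of its width and the weight stands on the wide disc, centred within 12 mm; heights within 4 mm, tilts under 0.1 rad, all released and at rest (horizontal distance between cheese_wide and mould_wide below 0.0115 m and z of cheese_wide in the frame of mould_wide between 0.004 and 0.012 m and angle between each of cheese_wide, cheese_narrow, disc_wide, disc_narrow, weight's own z axis and vertical below 0.1 rad and horizontal distance between cheese_narrow and mould_narrow below 0.0095 m and z of cheese_narrow in the frame of mould_narrow between 0.004 and 0.012 m and horizontal distance between disc_wide and cheese_wide below 0.012 m and z of disc_wide in the frame of cheese_wide between 0.06 and 0.068 m and horizontal distance between disc_narrow and cheese_narrow below 0.012 m and z of disc_narrow in the frame of cheese_narrow between 0.068 and 0.076 m and horizontal distance between weight and disc_wide below 0.012 m and z of weight in the frame of disc_wide between 0.022 and 0.03 m and linear speed of each of cheese_wide, disc_wide, weight, cheese_narrow, disc_narrow below 0.02 m/s); the robot touches nothing.
It fails at once if salt jar was moved more than 30 mm (distance of salt_jar from where it was at the start of the episode above 0.03 m).
It fails at once if steel cup was moved more than 30 mm (distance of steel_cup from where it was at the start of the episode above 0.03 m).
It fails at once if a cheese, disc or the weight was dropped (let go and falling faster than 0.5 m/s, about 13 mm of fall) ((linear speed of cheese_wide above 0.5 m/s and contact force between the fingers and cheese_wide below 0.3 N) or (linear speed of disc_wide above 0.5 m/s and contact force between the fingers and disc_wide below 0.3 N) or (linear speed of weight above 0.5 m/s and contact force between the fingers and weight below 0.3 N) or (linear speed of cheese_narrow above 0.5 m/s and contact force between the fingers and cheese_narrow below 0.3 N) or (linear speed of disc_narrow above 0.5 m/s and contact force between the fingers and disc_narrow below 0.3 N)).
It also fails if it takes over 144 s, if anything falls off the work surface, if the arm or the gripper's body presses on something with over 40 N, if the wrist force passes 120 N, or if a joint passes its speed limit or range.

## Robot

A 6-joint arm with a two-finger parallel gripper is mounted at the origin on the work surface. World frame = base frame: x ahead of the robot, y to its left, z up, the work surface at z = 0. Lengths are in m, angles in degrees, forces in N, time in s.
With the tool pointing down it reaches from about 0.275 to 0.875 m from the base axis. Payload 12.5 kg.
Tool frame: the origin (TCP) lies on the mounting face of the last link; the fingertips stand 173 mm ahead of it and the grasp point (between the pads) lies 155 mm ahead of it; z points along the fingers, x is the direction in which the jaws open and shut, and the axes are right-handed (so a half turn about z gives the same grasp; the last joint's range is limited). The gripper opens to 85 mm and grips with 20 to 120 N. Pads are 22 mm wide; open, the fingers measure 114 mm over their backs; the gripper's body (76 mm by 85 mm) begins 54 mm behind the grasp point. The pads swing forward as they close: fully open they stand 13 mm farther back than shut.
Start: joints at [64.653, 20.094, 94.641, -0, 65.266, -4.847], TCP at [0.193, 0.515, 0.405] pointing down, gripper open.
Joint ranges: [-157.81, 157.81], [-45, 120.19], [0.68, 151.7], [-89.99, 269.99], [4.06, 180], [-164.3, 164.3]. Speed limits (degrees/s): [127.2, 127.2, 159.86, 180, 180, 180].

## Interface

Orientations are given as a 3x3 rotation matrix whose columns are the frame's x, y, z axes.
In Python, from workcell import arm, vision gives the robot as it stands.
- The arm moves only by the tool move_arm, never from a script. Its argument "motion" is text: rows parted by semicolons, each of 7 numbers parted by spaces: the turn, a rotation vector about the tool's x, y, z in units of 6 degrees (1.0 is 6 degrees), then the shift along the tool's x, y, z in units of 40 mm (1.0 is 40 mm), then the finger opening in mm, from 0 to 85.4. A call has 1 to 5 rows; each row shifts and turns the commanded pose from where the row before left it, along the tool's axes as they then stand; what a row does not reach is not made up. A row lasts 1/12 s, in which the tool goes at most 41.7 mm and 7.16 degrees, less where a joint would pass 70% of its speed; a pose out of reach is approached as far as the arm can. A call is refused whole if a number of a shift passes 1 or a number of a turn 1, either way. A call with a gripper value outside its range is refused whole. The fingers move at their own pace and stop on an object; the grip force is fixed at half the most. Time passes only in rows, so rows that do not move let the fingers close. It gives the time, the measured TCP pose, the force and the opening at its end, in the units of the state.
- arm.sense(): the state, without advancing time (a new reading comes with each control period).
- vision.read_camera(name): name is "side" or "top"; returns a dict with "img" (420x560x3 uint8, red, green, blue), "range_z" (420x560 float32, m along the optical axis (not along the pixel's ray), 0 where there is no reading), "fx", "fy", "cx", "cy" (pixels), "distortion" ([k1, k2, p1, p2, k3] as OpenCV has them; the pictures are not rectified), "position" and "attitude" of the camera in the world. Camera axes: x right, y up, looking along -z (the intrinsics and any distortion apply to the point x, -y, -z); pixel columns grow to the right and rows downward; lengths in m; the calibration is good to about 2 mm. A picture is of the moment at which its call begins.
- arm.sign_off(): hands the job in, once; it reports no verdict.
The state is a dict: "time_s": time; "qpos": joint angles; "qd": joint speeds; "joint_torque": joint torques, N m; "tool_pos": TCP position; "ee_rot": TCP orientation; "ft_force": force on the tool from outside, world axes, zero at the start; "wrist_torque": the same for the moment, N m; "opening": finger opening in m.
Only numpy, scipy, OpenCV 4.12 (cv2) and the standard library are available. Lean on these libraries where they do the work, as an engineer would, in place of code of your own. Each camera call takes 0.05 s, during which the arm holds its last target.

## Working session

There is one attempt and no reset: what is moved stays moved. The work goes in short steps, Python scripts to look and compute and a tool call to move; the robot and the scene stay as the last step left them, time stands still between calls to the robot, and variables do not carry over. Pictures are saved under pics/ and viewed, and the job is handed in when it is done.

Besides the shell and the picture viewer there is one more tool, called by a JSON object that holds its "name" and its "arguments", one argument or row to a line. move_arm: Moves the arm, as the interface text tells. Its arguments: {"type":"object","properties":{"motion":{"type":"string"}},"required":["motion"]}

```bash
ls; mkdir -p pics
python3 - <<'E'
from workcell import arm, vision
import cv2
s=arm.sense()
for k,v in s.items(): print(k,v)
for n in("top","side"):
    c=vision.read_camera(n); cv2.imwrite(f"pics/{n}0.png",c["img"][:,:,::-1])
    print(n,{k:v for k,v in c.items() if k not in("img","range_z")})
E
```

```text
pics
time_s 0.0
qpos [ 6.46521236e+01  2.01246823e+01  9.46782741e+01 -1.71765115e-04
  6.52662478e+01 -4.84667857e+00]
qd [ 0.02011398  0.0116074   0.02764195 -0.1196283   0.04850752  0.05624261]
joint_torque [-1.86440238e-04 -5.06093860e+01 -2.91417038e+01 -8.19854836e-05
  4.35911876e-03  6.87278245e-06]
tool_pos [0.19253759 0.51505262 0.40414622]
ee_rot [[ 3.50225477e-01  9.36665282e-01 -5.14631347e-04]
 [ 9.36664650e-01 -3.50225841e-01 -1.09272073e-03]
 [-1.20375077e-03 -9.93383521e-05 -9.99999271e-01]]
ft_force [ 0.52122933 -0.63521962 -0.25843388]
wrist_torque [ 7.70042925e-05 -4.38599015e-02  1.06187329e-02]
opening 0.08502981886716002
top {'fx': 394.06192489018275, 'fy': 394.06192489018275, 'cx': 276.1787763440727, 'cy': 207.80249676692972, 'distortion': array([0.00870595, 0.        , 0.        , 0.        , 0.        ]), 'position': array([0.42572301, 0.00798978, 1.10395678]), 'attitude': array([[ 0.02944359,  0.99164638, -0.12558076],
       [-0.99926773,  0.03227281,  0.02055405],
       [ 0.0244352 ,  0.12488362,  0.99187046]])}
side {'fx': 384.4477700444108, 'fy': 384.4477700444108, 'cx': 277.5104111378567, 'cy': 213.39067394318675, 'distortion': array([0.03227027, 0.        , 0.        , 0.        , 0.        ]), 'position': array([ 0.40010863, -0.70641639,  0.51849154]), 'attitude': array([[ 0.97636851,  0.11844947, -0.18076021],
       [-0.21610615,  0.52881001, -0.82076678],
       [-0.00163158,  0.84043423,  0.5419111 ]])}
```

View pics/top0.png

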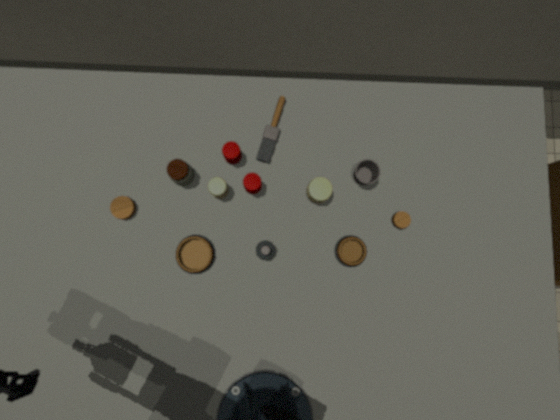

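View pics/side0.png

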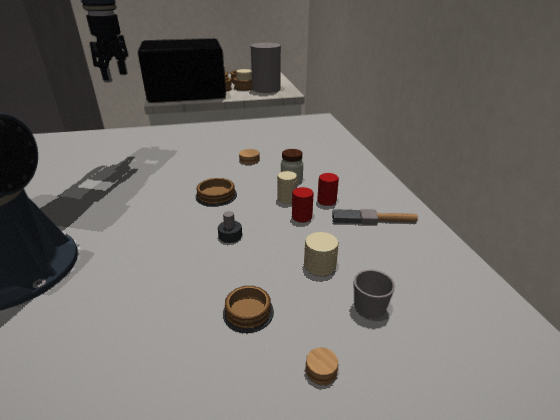

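The top view shows the wide mould at (195,254), narrow mould (351,251), wide cheese (320,189), narrow cheese (218,187) with red look-alikes at (252,183) and (232,152). The jar is at (180,170), wide disc (122,208), narrow disc (402,220), weight (265,250), and cup (366,172).

```bash
cat > h.py <<'E'
from workcell import arm, vision
import numpy as np, cv2
from scipy.optimize import least_squares
def cloud(n):
    c=vision.read_camera(n); K=np.array([[c["fx"],0,c["cx"]],[0,c["fy"],c["cy"]],[0,0,1]])
    h,w=c["range_z"].shape; u,v=np.meshgrid(np.arange(w),np.arange(h))
    p=cv2.undistortPoints(np.stack([u,v],-1).reshape(-1,1,2).astype(float),K,c["distortion"]).reshape(h,w,2)
    d=c["range_z"].astype(float)
    P=np.stack([p[...,0]*d,-p[...,1]*d,-d],-1)@c["attitude"].T+c["position"]
    P[d==0]=np.nan
    return c,P
def proj(c,X):
    K=np.array([[c["fx"],0,c["cx"]],[0,c["fy"],c["cy"]],[0,0,1]])
    q=(np.atleast_2d(X)-c["position"])@c["attitude"]; q=q*[1,-1,-1]
    return cv2.projectPoints(q,np.zeros(3),np.zeros(3),K,c["distortion"])[0].reshape(-1,2)
def top(P,seed,zlo,zhi,r=0.06):
    """centre of points in height band near seed xy"""
    m=(P[...,2]>zlo)&(P[...,2]<zhi)&(np.hypot(P[...,0]-seed[0],P[...,1]-seed[1])<r)
    q=P[m]; (x,y),R=cv2.minEnclosingCircle(q[:,:2].astype(np.float32))
    return dict(n=len(q),mean=q.mean(0).round(4),mid=((q.min(0)+q.max(0))/2).round(4),circ=np.round([x,y,R],4))
E
python3 - <<'E'
from h import *
c,P=cloud("top"); c2,P2=cloud("side")
T=dict(mould_wide=(195,254),mould_narrow=(351,251),ch_w=(320,189),ch_n=(218,187),jar=(180,170),d_w=(122,208),d_n=(402,220),wt=(265,250),cup=(366,172),red1=(252,183),red2=(232,152))
H=dict(mould_wide=.03,mould_narrow=.03,ch_w=.064,ch_n=.072,jar=.085,d_w=.026,d_n=.026,wt=.062,cup=.06,red1=.072,red2=.072)
for k,(u,v) in T.items():
    s=P[v,u]; 
    print(k,s.round(3))
    for nm,Q in(("top",P),("side",P2)):
        try: print("   ",nm,top(Q,s,H[k]-.006,H[k]+.008,.055 if 'mould' in k else .042))
        except Exception as e: print(nm,"none")
t=P[300:330,400:500].reshape(-1,3);print(np.nanmean(t,0),np.nanstd(t[:,2]))
for n,cc in(("top",c),("side",c2)):
    im=cv2.resize(cc["img"][:,:,::-1],None,fx=2,fy=2,interpolation=cv2.INTER_CUBIC)
    cr=im[160:560,200:880] if n=="top" else im[260:780,360:880]
    cv2.imwrite(f"pics/{n}1.png",cr)
E
```

```text
mould_wide [0.429 0.204 0.012]
    top {'n': 318, 'mean': array([0.4301, 0.2043, 0.0289]), 'mid': array([0.4295, 0.2036, 0.0291]), 'circ': array([0.4304, 0.204 , 0.0499])}
    side {'n': 222, 'mean': array([0.4309, 0.1974, 0.0271]), 'mid': array([0.4313, 0.2011, 0.0273]), 'circ': array([0.431 , 0.2018, 0.0504])}
mould_narrow [ 0.45  -0.226  0.007]
    top {'n': 246, 'mean': array([ 0.4516, -0.2254,  0.0289]), 'mid': array([ 0.4516, -0.2243,  0.03  ]), 'circ': array([ 0.452 , -0.2253,  0.0401])}
    side {'n': 521, 'mean': array([ 0.451 , -0.2305,  0.028 ]), 'mid': array([ 0.4516, -0.2268,  0.0277]), 'circ': array([ 0.4518, -0.2266,  0.0401])}
ch_w [ 0.612 -0.129  0.066]
    top {'n': 456, 'mean': array([ 0.6142, -0.1305,  0.0633]), 'mid': array([ 0.6141, -0.1314,  0.0632]), 'circ': array([ 0.6146, -0.1309,  0.0328])}
    side {'n': 554, 'mean': array([ 0.6136, -0.1355,  0.0621]), 'mid': array([ 0.6151, -0.1325,  0.0618]), 'circ': array([ 0.6154, -0.1326,  0.0332])}
ch_n [0.607 0.142 0.072]
    top {'n': 272, 'mean': array([0.6109, 0.145 , 0.0712]), 'mid': array([0.6112, 0.1453, 0.070
[... 1736 characters left out ...]
668 , -0.261 ,  0.0357])}
red1 [0.621 0.053 0.073]
    top {'n': 265, 'mean': array([0.6267, 0.0532, 0.0712]), 'mid': array([0.6271, 0.0531, 0.0716]), 'circ': array([0.6273, 0.0536, 0.0249])}
    side {'n': 188, 'mean': array([0.6263, 0.048 , 0.0698]), 'mid': array([0.6267, 0.0517, 0.0693]), 'circ': array([0.6275, 0.0515, 0.0256])}
red2 [0.703 0.109 0.071]
    top {'n': 261, 'mean': array([0.7106, 0.1125, 0.0714]), 'mid': array([0.7103, 0.1128, 0.0715]), 'circ': array([0.711 , 0.1128, 0.0247])}
    side {'n': 152, 'mean': array([0.7108, 0.1082, 0.0697]), 'mid': array([0.7112, 0.1112, 0.0692]), 'circ': array([0.7109, 0.1114, 0.0253])}
[ 0.28496278 -0.50117543 -0.0006702 ] 0.002092863638092342
```

```bash
cat > plan.py <<'E'
import sys
from h import *
# plan.py x y z yaw step_mm grip : rows in tool units
x,y,z,yaw,step,g=map(float,sys.argv[1:7])
s=arm.sense(); p=s["tool_pos"]; R=s["ee_rot"]
from scipy.spatial.transform import Rotation as Ro
Rt=np.array([[np.cos(np.radians(yaw)),np.sin(np.radians(yaw)),0],[np.sin(np.radians(yaw)),-np.cos(np.radians(yaw)),0],[0,0,-1.]])
rv=np.degrees(Ro.from_matrix(R.T@Rt).as_rotvec()); d=np.array([x,y,z])-p
n=int(max(np.ceil(np.abs(rv).max()/6),np.ceil(np.linalg.norm(d)*1000/step),1))
rows=[]
for i in range(n):
    sh=R.T@(d/n)/.04; rows.append(" ".join("%.2f"%v for v in [*(rv/n/6),*sh])+" %g"%g)
    R=R@Ro.from_rotvec(np.radians(rv/n)).as_matrix()
print("at",p.round(4),"rot err",rv.round(2),"n",n)
for i in range(0,n,5): print("; ".join(rows[i:i+5]))
E
python3 plan.py 0.6115 0.1448 0.30 0 39 85
```

```text
at [0.1926 0.5151 0.4043] rot err [2.00e-02 4.00e-02 6.95e+01] n 15
0.00 0.00 0.77 -0.33 0.87 0.17 85; 0.00 0.00 0.77 -0.26 0.89 0.17 85; 0.00 0.00 0.77 -0.19 0.91 0.17 85; 0.00 0.00 0.77 -0.11 0.92 0.17 85; 0.00 0.00 0.77 -0.04 0.93 0.17 85
0.00 0.00 0.77 0.04 0.93 0.17 85; 0.00 0.00 0.77 0.11 0.93 0.17 85; 0.00 0.00 0.77 0.19 0.91 0.17 85; 0.00 0.00 0.77 0.26 0.90 0.17 85; 0.00 0.00 0.77 0.33 0.87 0.17 85
0.00 0.00 0.77 0.40 0.84 0.17 85; 0.00 0.00 0.77 0.47 0.81 0.17 85; 0.00 0.00 0.77 0.53 0.77 0.17 85; 0.00 0.00 0.77 0.59 0.72 0.17 85; 0.00 0.00 0.77 0.65 0.67 0.17 85
```

{"name": "move_arm", "arguments": {
  "motion": "0 0 0.77 -0.33 0.87 0.17 85; 0 0 0.77 -0.26 0.89 0.17 85; 0 0 0.77 -0.19 0.91 0.17 85; 0 0 0.77 -0.11 0.92 0.17 85; 0 0 0.77 -0.04 0.93 0.17 85"
}}

```text
time_s: 0.62
tool_pos: [0.333, 0.391, 0.3704]
ee_rot: [[0.692, 0.722, -0.0], [0.722, -0.692, 0.0], [-0.0, -0.0, -1.0]]
ft_force: [0.9, 0.3, 0.6]
opening: 0.085
```

{"name": "move_arm", "arguments": {
  "motion": "0 0 0.77 0.04 0.93 0.17 85; 0 0 0.77 0.11 0.93 0.17 85; 0 0 0.77 0.19 0.91 0.17 85; 0 0 0.77 0.26 0.9 0.17 85; 0 0 0.77 0.33 0.87 0.17 85"
}}

```text
time_s: 1.03
tool_pos: [0.4734, 0.2678, 0.3363]
ee_rot: [[0.92, 0.392, -0.0], [0.392, -0.92, -0.0], [-0.0, -0.0, -1.0]]
ft_force: [1.0, 0.4, -0.5]
opening: 0.0852
```

{"name": "move_arm", "arguments": {
  "motion": "0 0 0.77 0.4 0.84 0.17 85; 0 0 0.77 0.47 0.81 0.17 85; 0 0 0.77 0.53 0.77 0.17 85; 0 0 0.77 0.59 0.72 0.17 85; 0 0 0.77 0.65 0.67 0.17 85"
}}

```text
time_s: 1.45
tool_pos: [0.6138, 0.1448, 0.3022]
ee_rot: [[1.0, -0.001, -0.0], [-0.001, -1.0, -0.0], [-0.0, 0.0, -1.0]]
ft_force: [0.8, 0.9, 0.1]
opening: 0.0853
```

```bash
python3 plan.py 0.6115 0.1448 0.30 0 39 70; python3 plan.py 0.6115 0.1448 0.208 0 30 70
```

```text
at [0.6138 0.1448 0.3022] rot err [ 0.    0.02 -0.04] n 1
0.00 0.00 -0.01 -0.06 -0.00 0.05 70
at [0.6138 0.1448 0.3022] rot err [ 0.    0.02 -0.04] n 4
0.00 0.00 -0.00 -0.01 -0.00 0.59 70; 0.00 0.00 -0.00 -0.01 -0.00 0.59 70; 0.00 0.00 -0.00 -0.01 -0.00 0.59 70; 0.00 0.00 -0.00 -0.01 -0.00 0.59 70
```

{"name": "move_arm", "arguments": {
  "motion": "0 0 0 -0.06 0 0.6 74; 0 0 0 0 0 0.65 74; 0 0 0 0 0 0.65 74; 0 0 0 0 0 0.45 74; 0 0 0 0 0 0 40"
}}

```text
time_s: 1.87
tool_pos: [0.609, 0.146, 0.2047]
ee_rot: [[1.0, 0.003, -0.006], [0.003, -1.0, -0.001], [-0.006, 0.001, -1.0]]
ft_force: [-0.9, -1.4, 0.6]
opening: 0.0632
```

{"name": "move_arm", "arguments": {
  "motion": "0 0 0 0 0 0 40; 0 0 0 0 0 0 40; 0 0 0 0 0 0 40; 0 0 0 0 0 0 40; 0 0 0 0 0 0 40"
}}

```text
time_s: 2.28
tool_pos: [0.6104, 0.1464, 0.2096]
ee_rot: [[1.0, 0.004, 0.001], [0.004, -1.0, 0.0], [0.001, -0.0, -1.0]]
ft_force: [-0.1, -0.3, -1.8]
opening: 0.0487
```

{"name": "move_arm", "arguments": {
  "motion": "0 0 0 0 0 -0.3 40; 0 0 0 0 0 -0.6 40; 0 0 0 0 0 -0.7 40; 0 0 0 0 0 -0.7 40; 0 0 0 0 0 -0.4 40"
}}

```text
time_s: 2.7
tool_pos: [0.6105, 0.1464, 0.3211]
ee_rot: [[1.0, 0.004, 0.004], [0.004, -1.0, 0.001], [0.004, -0.001, -1.0]]
ft_force: [0.2, -0.3, -1.6]
opening: 0.0486
```

```bash
python3 plan.py 0.452 -0.2245 0.315 0 28 40;python3 - <<'E'
from h import *
for n in("top","side"):
    c,P=cloud(n); im=cv2.resize(c["img"][:,:,::-1],None,fx=2,fy=2)
    cv2.imwrite(f"pics/{n}2.png",im[160:660,200:880] if n=="top" else im[0:560,300:900])
E
```

```text
at [0.6105 0.1464 0.3211] rot err [-0.04 -0.24  0.2 ] n 15
-0.00 -0.00 0.00 -0.27 0.62 0.01 40; -0.00 -0.00 0.00 -0.27 0.62 0.01 40; -0.00 -0.00 0.00 -0.27 0.62 0.01 40; -0.00 -0.00 0.00 -0.27 0.62 0.01 40; -0.00 -0.00 0.00 -0.27 0.62 0.01 40
-0.00 -0.00 0.00 -0.27 0.62 0.01 40; -0.00 -0.00 0.00 -0.27 0.62 0.01 40; -0.00 -0.00 0.00 -0.27 0.62 0.01 40; -0.00 -0.00 0.00 -0.27 0.62 0.01 40; -0.00 -0.00 0.00 -0.27 0.62 0.01 40
-0.00 -0.00 0.00 -0.26 0.62 0.01 40; -0.00 -0.00 0.00 -0.26 0.62 0.01 40; -0.00 -0.00 0.00 -0.26 0.62 0.01 40; -0.00 -0.00 0.00 -0.26 0.62 0.01 40; -0.00 -0.00 0.00 -0.26 0.62 0.01 40
```

View pics/side2.png

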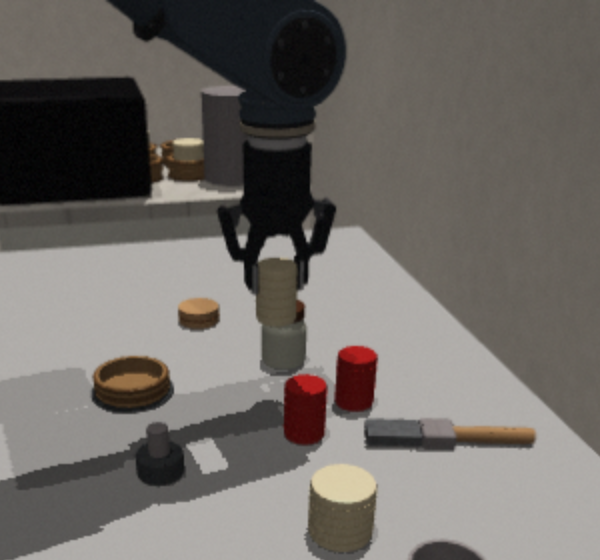

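The cheese hangs upright between the pads at crop (277,290), gripped over its upper part, and nothing else has moved.

{"name": "move_arm", "arguments": {
  "motion": "0 0 0 -0.15 0.4 0 40; 0 0 0 -0.27 0.65 0 40; 0 0 0 -0.27 0.65 0 40; 0 0 0 -0.27 0.65 0 40; 0 0 0 -0.27 0.65 0 40"
}}

```text
time_s: 3.22
tool_pos: [0.5605, 0.0252, 0.3159]
ee_rot: [[1.0, 0.004, -0.001], [0.004, -1.0, 0.0], [-0.001, -0.0, -1.0]]
ft_force: [0.8, -0.8, -1.1]
opening: 0.0489
```

{"name": "move_arm", "arguments": {
  "motion": "0 0 0 -0.27 0.65 0 40; 0 0 0 -0.27 0.65 0 40; 0 0 0 -0.27 0.65 0 40; 0 0 0 -0.27 0.65 0 40; 0 0 0 -0.27 0.65 0 40"
}}

```text
time_s: 3.63
tool_pos: [0.5069, -0.1051, 0.316]
ee_rot: [[1.0, 0.004, -0.001], [0.004, -1.0, 0.0], [-0.001, -0.0, -1.0]]
ft_force: [1.0, -1.3, -2.1]
opening: 0.0487
```

{"name": "move_arm", "arguments": {
  "motion": "0 0 0 -0.27 0.65 0 40; 0 0 0 -0.27 0.65 0 40; 0 0 0 -0.27 0.65 0 40; 0 0 0 -0.27 0.65 0 40; 0 0 0 -0.2 0.4 0 40"
}}

```text
time_s: 4.05
tool_pos: [0.456, -0.226, 0.3161]
ee_rot: [[1.0, 0.002, -0.001], [0.002, -1.0, 0.0], [-0.001, -0.0, -1.0]]
ft_force: [0.2, 0.6, -2.8]
opening: 0.049
```

```bash
python3 plan.py 0.452 -0.2245 0.245 0 18 40;python3 - <<'E'
from h import *
for n in("top","side"):
    c,P=cloud(n); im=cv2.resize(c["img"][:,:,::-1],None,fx=2,fy=2)
    cv2.imwrite(f"pics/{n}3.png",im[160:660,200:880] if n=="top" else im[200:800,300:900])
    print(n,[top(P,(.452,-.226),.02,.036,.055)])
    m=(P[...,2]>.1)&(P[...,2]<.14)&(np.hypot(P[...,0]-.452,P[...,1]+.225)<.033); q=P[m]; print(q.mean(0),q.min(0),q.max(0),len(q))
E
```

```text
at [ 0.456  -0.226   0.3161] rot err [-0.01  0.05  0.14] n 4
-0.00 0.00 0.01 -0.02 -0.01 0.44 40; -0.00 0.00 0.01 -0.02 -0.01 0.44 40; -0.00 0.00 0.01 -0.02 -0.01 0.44 40; -0.00 0.00 0.01 -0.02 -0.01 0.44 40
top [{'n': 121, 'mean': array([ 0.4598, -0.2026,  0.0287]), 'mid': array([ 0.4541, -0.2121,  0.0275]), 'circ': array([ 0.4534, -0.2217,  0.0388])}]
[ 0.46271214 -0.20409959  0.12635376] [ 0.44799175 -0.21205758  0.11241535] [ 0.47752142 -0.20138943  0.13943957] 27
side [{'n': 657, 'mean': array([ 0.4509, -0.2307,  0.0267]), 'mid': array([ 0.4516, -0.2269,  0.0256]), 'circ': array([ 0.4522, -0.2267,  0.0405])}]
[ 0.45372377 -0.24751     0.12432978] [ 0.43074724 -0.2541821   0.10654372] [ 0.48124413 -0.22454552  0.13989455] 483
```

View pics/side3.png

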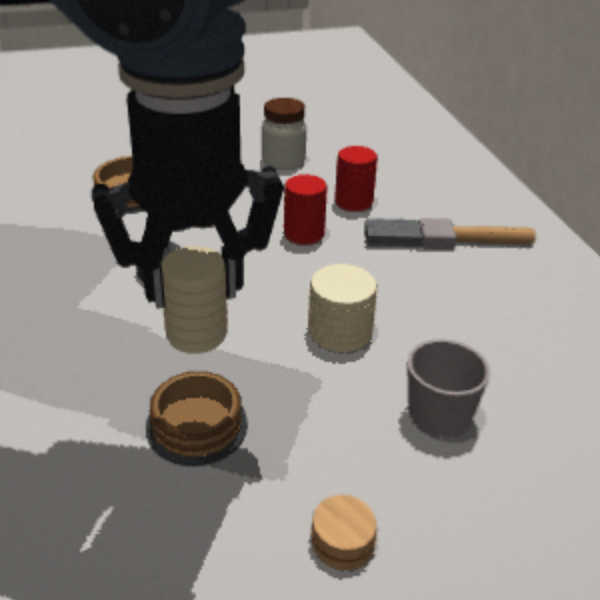

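The cheese hangs over the narrow mould at crop (196,300), slightly beyond it in +x, so I correct about −4 mm in x and +2.5 mm in y on the way down.

{"name": "move_arm", "arguments": {
  "motion": "0 0 0 -0.1 -0.06 0.2 40; 0 0 0 0 0 0.5 40; 0 0 0 0 0 0.5 40; 0 0 0 0 0 0.4 40; 0 0 0 0 0 0 40"
}}

```text
time_s: 4.57
tool_pos: [0.4523, -0.2201, 0.2494]
ee_rot: [[1.0, 0.005, -0.005], [0.005, -1.0, 0.003], [-0.005, -0.003, -1.0]]
ft_force: [-0.8, -0.0, -2.7]
opening: 0.0486
```

{"name": "move_arm", "arguments": {
  "motion": "0 0 0 0 0 0.3 40; 0 0 0 0 0 0.25 40; 0 0 0 0 0 0.15 40; 0 0 0 0 0 0 40; 0 0 0 0 0 0 40"
}}

```text
time_s: 4.98
tool_pos: [0.4532, -0.2216, 0.2248]
ee_rot: [[1.0, 0.004, -0.0], [0.004, -1.0, 0.0], [-0.0, -0.0, -1.0]]
ft_force: [0.2, -0.0, -1.0]
opening: 0.0486
```

{"name": "move_arm", "arguments": {
  "motion": "0 0 0 -0.03 0.05 0.06 40; 0 0 0 0 0 0.06 40; 0 0 0 0 0 0.03 40; 0 0 0 0 0 0 40; 0 0 0 0 0 0 40"
}}

```text
time_s: 5.4
tool_pos: [0.4519, -0.2238, 0.2188]
ee_rot: [[1.0, 0.003, 0.0], [0.003, -1.0, -0.0], [0.0, 0.0, -1.0]]
ft_force: [-1.1, -0.2, -1.7]
opening: 0.0492
```

{"name": "move_arm", "arguments": {
  "motion": "0 0 0 0 0 0.03 40; 0 0 0 0 0 0.02 40; 0 0 0 0 0 0 40; 0 0 0 0 0 0 40"
}}

```text
time_s: 5.73
tool_pos: [0.452, -0.2238, 0.2168]
ee_rot: [[1.0, 0.003, 0.0], [0.003, -1.0, -0.0], [0.0, 0.0, -1.0]]
ft_force: [0.0, 0.7, 1.4]
opening: 0.0486
```

{"name": "move_arm", "arguments": {
  "motion": "0 0 0 0 0 0 54; 0 0 0 0 0 0 60; 0 0 0 0 0 0 66; 0 0 0 0 0 0 70; 0 0 0 0 0 -0.3 74"
}}

```text
time_s: 6.15
tool_pos: [0.4515, -0.2235, 0.2273]
ee_rot: [[1.0, 0.004, -0.002], [0.004, -1.0, 0.002], [-0.002, -0.002, -1.0]]
ft_force: [-0.4, -0.1, -0.4]
opening: 0.0744
```

{"name": "move_arm", "arguments": {
  "motion": "0 0 0 0 0 -0.7 80; 0 0 0 0 0 -0.8 85; 0 0 0 0 0 -0.8 85; 0 0 0 0 0 -0.4 85; 0 0 0 0 0 0 85"
}}

```text
time_s: 6.57
tool_pos: [0.4525, -0.2241, 0.3403]
ee_rot: [[1.0, 0.004, 0.005], [0.004, -1.0, -0.003], [0.005, 0.003, -1.0]]
ft_force: [0.8, 0.3, -0.3]
opening: 0.0851
```

```bash
python3 plan.py 0.615 -0.1315 0.31 0 38 85
python3 - <<'E'
from h import *
for n in("top","side"):
    c,P=cloud(n); im=cv2.resize(c["img"][:,:,::-1],None,fx=2,fy=2)
    cv2.imwrite(f"pics/{n}4.png",im[160:660,200:880] if n=="top" else im[200:800,300:900])
    try: print(n,[top(P,(.452,-.226),.072,.09,.04)])
    except Exception as e: print(e)
    print(n,[top(P,(.452,-.226),.02,.036,.055)])
E
```

```text
at [ 0.4525 -0.2241  0.3403] rot err [ 0.19 -0.3   0.2 ] n 5
0.01 -0.01 0.01 0.81 -0.46 0.15 85; 0.01 -0.01 0.01 0.81 -0.46 0.15 85; 0.01 -0.01 0.01 0.81 -0.46 0.15 85; 0.01 -0.01 0.01 0.81 -0.46 0.15 85; 0.01 -0.01 0.01 0.81 -0.46 0.15 85
top [{'n': 127, 'mean': array([ 0.4574, -0.2123,  0.0788]), 'mid': array([ 0.4556, -0.2142,  0.078 ]), 'circ': array([ 0.4556, -0.2168,  0.0238])}]
top [{'n': 158, 'mean': array([ 0.4582, -0.2057,  0.0286]), 'mid': array([ 0.4528, -0.2147,  0.0279]), 'circ': array([ 0.4528, -0.224 ,  0.0398])}]
side [{'n': 533, 'mean': array([ 0.4523, -0.229 ,  0.0781]), 'mid': array([ 0.4531, -0.2254,  0.0765]), 'circ': array([ 0.453 , -0.2255,  0.0252])}]
side [{'n': 677, 'mean': array([ 0.4491, -0.2436,  0.0272]), 'mid': array([ 0.4515, -0.2313,  0.028 ]), 'circ': array([ 0.4516, -0.2265,  0.0401])}]
```

View pics/side4.png

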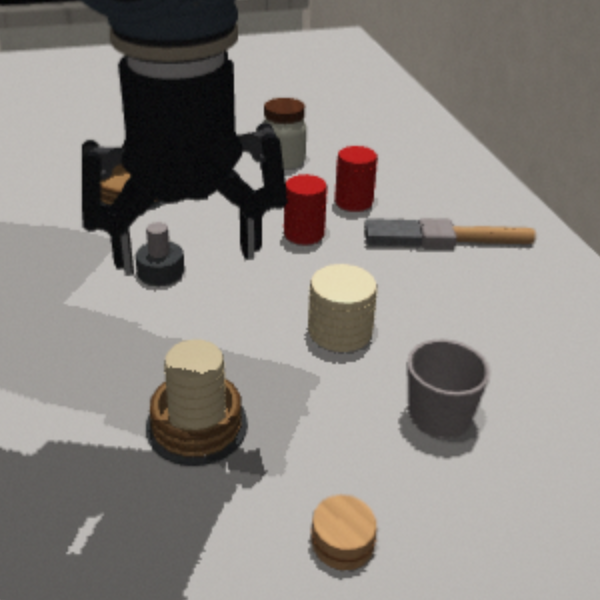

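Narrow cheese is seated and centred in its mould (crop (195,385)), level with about 1 mm offset. The narrow disc comes next.

{"name": "move_arm", "arguments": {
  "motion": "0 0 0 0.45 0.7 0 85; 0 0 0 0.45 0.7 0 85; 0 0 0 0.45 0.7 0 85; 0 0 0 0.45 0.7 0.5 85; 0 0 0 0.44 0.71 0.8 70"
}}

```text
time_s: 7.08
tool_pos: [0.5413, -0.3628, 0.2875]
ee_rot: [[1.0, 0.003, 0.002], [0.003, -1.0, -0.002], [0.002, 0.002, -1.0]]
ft_force: [0.5, -0.7, -0.0]
opening: 0.075
```

{"name": "move_arm", "arguments": {
  "motion": "0 0 0 0 0 0.8 70; 0 0 0 0 0 0.8 70; 0 0 0 0 0 0.5 70; 0 0 0 0 0 0 70; 0 0 0 0 0 0 70"
}}

```text
time_s: 7.5
tool_pos: [0.5398, -0.3608, 0.202]
ee_rot: [[1.0, 0.003, -0.003], [0.003, -1.0, 0.002], [-0.003, -0.002, -1.0]]
ft_force: [0.2, 0.0, 1.2]
opening: 0.0704
```

```bash
python3 plan.py 0.542 -0.3645 0.176 0 38 85
python3 - <<'E'
from h import *
for n in("top","side"):
    c,P=cloud(n); im=cv2.resize(c["img"][:,:,::-1],None,fx=2,fy=2)
    cv2.imwrite(f"pics/{n}5.png",im[200:800,300:900])
    try: print(n,[top(P,(.542,-.3645),.017,.034,.03)])
    except Exception as e: print(e)
E
```

```text
at [ 0.5398 -0.3608  0.202 ] rot err [-0.13  0.17  0.2 ] n 1
-0.02 0.03 0.03 0.06 0.09 0.65 85
top [{'n': 82, 'mean': array([ 0.5474, -0.3506,  0.025 ]), 'mid': array([ 0.5451, -0.3522,  0.0239]), 'circ': array([ 0.5451, -0.356 ,  0.0209])}]
side [{'n': 789, 'mean': array([ 0.5409, -0.3677,  0.024 ]), 'mid': array([ 0.5416, -0.3654,  0.0225]), 'circ': array([ 0.5422, -0.3654,  0.0247])}]
```

View pics/side5.png

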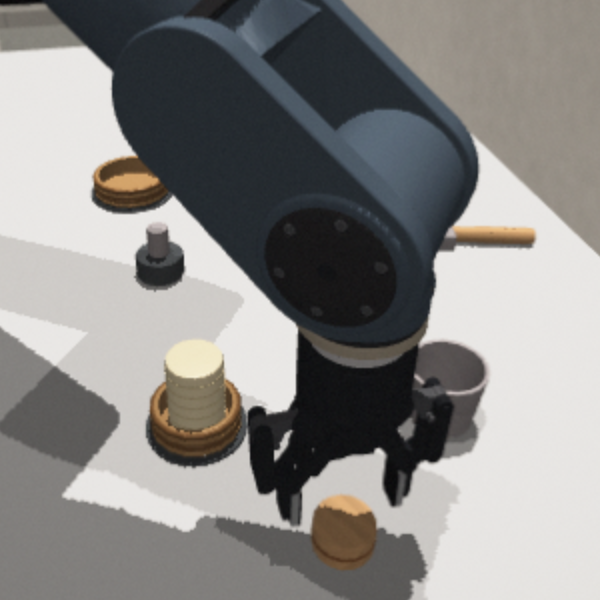

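The open fingers straddle the narrow disc at crop (343,528), about 25 mm above grasp height, and clear of the cup.

{"name": "move_arm", "arguments": {
  "motion": "-0.02 0.02 0.03 0.05 0.09 0.3 70; 0 0 0 0 0 0.3 70; 0 0 0 0 0 0 70; 0 0 0 0 0 0 35; 0 0 0 0 0 0 35"
}}

```text
time_s: 8.02
tool_pos: [0.5423, -0.3647, 0.1799]
ee_rot: [[1.0, 0.0, 0.002], [0.0, -1.0, -0.002], [0.002, 0.002, -1.0]]
ft_force: [0.2, 1.6, 22.5]
opening: 0.047
```

{"name": "move_arm", "arguments": {
  "motion": "0 0 0 0 0 0 35; 0 0 0 0 0 0 35; 0 0 0 0 0 0 35; 0 0 0 0 0 0 35"
}}

```text
time_s: 8.35
tool_pos: [0.5424, -0.3648, 0.1804]
ee_rot: [[1.0, 0.0, 0.003], [0.0, -1.0, -0.003], [0.003, 0.003, -1.0]]
ft_force: [-0.9, -0.6, 3.7]
opening: 0.0459
```

{"name": "move_arm", "arguments": {
  "motion": "0 0 0 0 0 -0.2 35; 0 0 0 0 0 -0.5 35; 0 0 0 0 0 -0.7 35; 0 0 0 0 0 -0.7 35; 0 0 0 0 0 -0.6 35"
}}

```text
time_s: 8.77
tool_pos: [0.542, -0.3644, 0.2901]
ee_rot: [[1.0, 0.0, 0.003], [0.0, -1.0, -0.003], [0.003, 0.003, -1.0]]
ft_force: [0.7, -0.5, 0.1]
opening: 0.0459
```

{"name": "move_arm", "arguments": {
  "motion": "0 0 0 0 0 -0.5 35; 0 0 0 0 0 -0.4 35; 0 0 0 0 0 0 35; 0 0 0 0 0 0 35"
}}

```text
time_s: 9.1
tool_pos: [0.5419, -0.3643, 0.3245]
ee_rot: [[1.0, 0.0, 0.003], [0.0, -1.0, -0.003], [0.003, 0.003, -1.0]]
ft_force: [0.9, -0.2, -1.6]
opening: 0.0459
```

```bash
python3 plan.py 0.542 -0.3645 0.32 0 38 85
python3 - <<'E'
from h import *
for n in("top","side"):
    c,P=cloud(n); im=cv2.resize(c["img"][:,:,::-1],None,fx=4,fy=4,interpolation=cv2.INTER_CUBIC)
    if n=="side":
        u,v=proj(c,np.array([.542,-.3645,.15]))[0]; print(u,v)
        u,v=int(4*u),int(4*v); cv2.imwrite(f"pics/{n}6.png",im[max(v-300,0):v+300,max(u-300,0):u+300])
        m=(np.hypot(P[...,0]-.542,P[...,1]+.3645)<.027)&(P[...,2]>.1)&(P[...,2]<.2)
        q=P[m]; print(q.min(0),q.max(0)); print(np.histogram(q[:,2],20))
E
```

```text
at [ 0.5419 -0.3643  0.3245] rot err [ 0.16 -0.18  0.02] n 1
0.03 -0.03 0.00 0.00 0.00 0.11 85
327.193264785935 298.7297667450169
[ 0.51729056 -0.38968729  0.14216649] [ 0.56811623 -0.34170861  0.19989966]
(array([ 34,  49,  55,  41,  63,  60,  61,  58, 547, 210,  17,  17,  18,
        16,  17,  22,  24,  10,   8,  12]), array([0.14216649, 0.14505315, 0.14793981, 0.15082647, 0.15371313,
       0.15659978, 0.15948644, 0.1623731 , 0.16525976, 0.16814642,
       0.17103308, 0.17391974, 0.1768064 , 0.17969305, 0.18257971,
       0.18546637, 0.18835303, 0.19123969, 0.19412635, 0.19701301,
       0.19989966]))
```

View pics/side6.png

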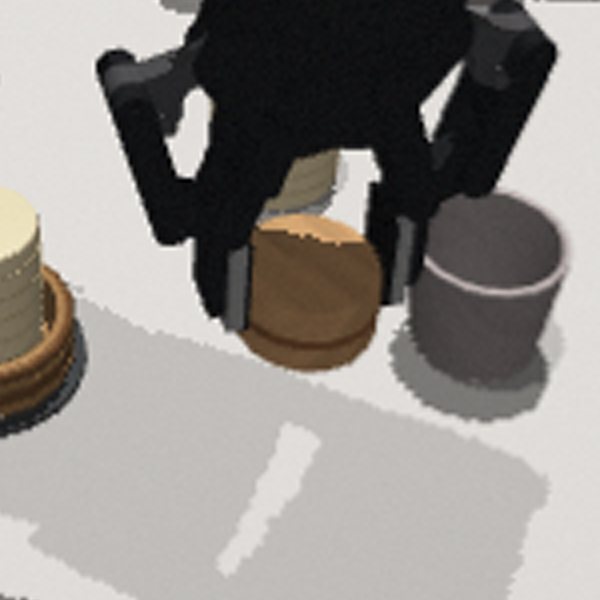

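The disc is held at crop (310,290), with fingertips near its lower edge. I'll check that it is level before carrying it.

```bash
cat >> h.py <<'E'
def plane(P,xy,r,zlo,zhi):
    m=(np.hypot(P[...,0]-xy[0],P[...,1]-xy[1])<r)&(P[...,2]>zlo)&(P[...,2]<zhi); q=P[m]
    A=np.c_[q[:,:2]-xy,np.ones(len(q))]; w=np.ones(len(q),bool)
    for _ in range(5):
        k=np.linalg.lstsq(A[w],q[w,2],rcond=None)[0]; w=np.abs(A@k-q[:,2])<.004
    return k.round(4),w.sum(),q[w].mean(0).round(4),q[w].min(0).round(4),q[w].max(0).round(4)
E
python3 - <<'E'
from h import *
c,P=cloud("side"); print(plane(P,np.array([.542,-.3645]),.021,.163,.173))
E
python3 plan.py 0.452 -0.2255 0.32 0 38 35
```

```text
(array([-0.0026, -0.0034,  0.1673]), np.int64(565), array([ 0.5427, -0.3653,  0.1673]), array([ 0.5225, -0.3849,  0.1657]), array([ 0.5625, -0.3444,  0.1691]))
at [ 0.5418 -0.3642  0.3225] rot err [ 0.04 -0.02  0.02] n 5
0.00 -0.00 0.00 -0.45 -0.69 0.01 35; 0.00 -0.00 0.00 -0.45 -0.69 0.01 35; 0.00 -0.00 0.00 -0.45 -0.69 0.01 35; 0.00 -0.00 0.00 -0.45 -0.69 0.01 35; 0.00 -0.00 0.00 -0.45 -0.69 0.01 35
```

{"name": "move_arm", "arguments": {
  "motion": "0 0 0 -0.35 -0.55 0 35; 0 0 0 -0.45 -0.7 0 35; 0 0 0 -0.45 -0.7 0 35; 0 0 0 -0.45 -0.7 0 35; 0 0 0 -0.45 -0.7 0 35"
}}

```text
time_s: 9.67
tool_pos: [0.4547, -0.2291, 0.3223]
ee_rot: [[1.0, 0.0, 0.0], [0.0, -1.0, -0.001], [0.0, 0.001, -1.0]]
ft_force: [0.7, -0.1, -0.9]
opening: 0.0461
```

{"name": "move_arm", "arguments": {
  "motion": "0 0 0 -0.09 -0.14 0.2 35; 0 0 0 0 0 0.4 35; 0 0 0 0 0 0.4 35; 0 0 0 0 0 0.2 35; 0 0 0 0 0 0 35"
}}

```text
time_s: 10.08
tool_pos: [0.4521, -0.2248, 0.2733]
ee_rot: [[1.0, 0.0, -0.001], [0.0, -1.0, -0.0], [-0.001, 0.0, -1.0]]
ft_force: [0.3, 1.4, -0.4]
opening: 0.0458
```

```bash
python3 plan.py 0.452 -0.2245 0.2604 0 38 35
python3 - <<'E'
from h import *
c,P=cloud("side"); print(plane(P,np.array([.452,-.2255]),.021,.1,.125), top(P,(.452,-.226),.062,.075,.04))
im=cv2.resize(c["img"][:,:,::-1],None,fx=4,fy=4,interpolation=cv2.INTER_CUBIC)
u,v=(4*proj(c,np.array([.452,-.226,.09]))[0]).astype(int); cv2.imwrite("pics/side7.png",im[v-300:v+300,u-300:u+300])
E
```

```text
at [ 0.4521 -0.2248  0.2733] rot err [0.   0.07 0.01] n 1
0.00 0.01 0.00 -0.00 -0.01 0.32 35
(array([-0.0047,  0.0028,  0.1177]), np.int64(342), array([ 0.4516, -0.226 ,  0.1177]), array([ 0.4311, -0.2462,  0.1159]), array([ 0.4722, -0.2052,  0.1196])) {'n': 165, 'mean': array([ 0.4504, -0.2439,  0.0689]), 'mid': array([ 0.4518, -0.236 ,  0.0685]), 'circ': array([ 0.4517, -0.2289,  0.0246])}
```

View pics/side7.png

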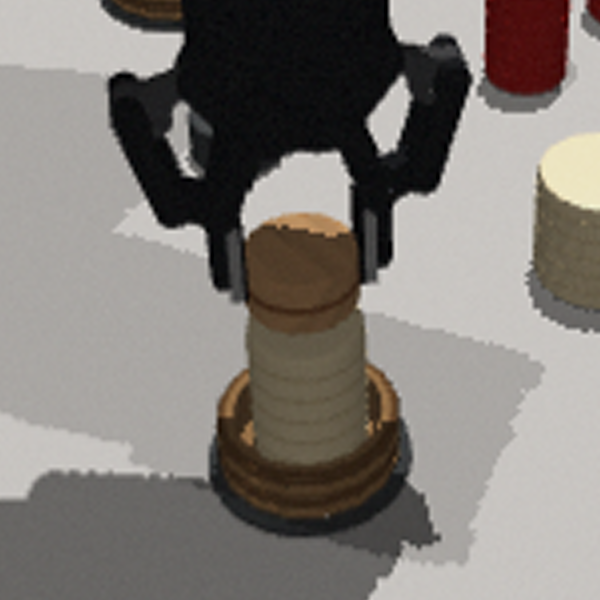

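The disc (crop (303,270)) hangs level and nearly centred over the cheese (crop (307,380)), about 13 mm above it.

{"name": "move_arm", "arguments": {
  "motion": "0 0 0 0.02 0 0.15 35; 0 0 0 0 0 0.1 35; 0 0 0 0 0 0.05 35; 0 0 0 0 0 0 35; 0 0 0 0 0 0 35"
}}

```text
time_s: 10.55
tool_pos: [0.4533, -0.225, 0.2635]
ee_rot: [[1.0, 0.0, 0.002], [0.0, -1.0, -0.002], [0.002, 0.002, -1.0]]
ft_force: [0.4, 0.4, -0.0]
opening: 0.0462
```

{"name": "move_arm", "arguments": {
  "motion": "0 0 0 0 0 0.04 35; 0 0 0 0 0 0.02 35; 0 0 0 0 0 0 35; 0 0 0 0 0 0 35"
}}

```text
time_s: 10.88
tool_pos: [0.4533, -0.225, 0.261]
ee_rot: [[1.0, 0.0, 0.002], [0.0, -1.0, -0.002], [0.002, 0.002, -1.0]]
ft_force: [-0.3, -0.0, -0.7]
opening: 0.046
```

{"name": "move_arm", "arguments": {
  "motion": "0 0 0 0 0 0.02 35; 0 0 0 0 0 0.02 35; 0 0 0 0 0 0 35; 0 0 0 0 0 0 35"
}}

```text
time_s: 11.22
tool_pos: [0.4534, -0.225, 0.2603]
ee_rot: [[1.0, 0.0, 0.003], [0.0, -1.0, -0.003], [0.003, 0.003, -1.0]]
ft_force: [-3.8, 3.1, 10.8]
opening: 0.0461
```

Contact felt (10.8 N). Releasing.

{"name": "move_arm", "arguments": {
  "motion": "0 0 0 0 0 0 50; 0 0 0 0 0 0 56; 0 0 0 0 0 0 62; 0 0 0 0 0 0 66; 0 0 0 0 0 -0.3 70"
}}

```text
time_s: 11.63
tool_pos: [0.4528, -0.2247, 0.2699]
ee_rot: [[1.0, 0.0, -0.001], [0.0, -1.0, -0.0], [-0.001, 0.0, -1.0]]
ft_force: [-0.1, 0.4, 0.0]
opening: 0.0701
```

{"name": "move_arm", "arguments": {
  "motion": "0 0 0 0 0 -0.6 80; 0 0 0 0 0 -0.7 85; 0 0 0 0 0 -0.3 85; 0 0 0 0 0 0 85; 0 0 0 0 0 0 85"
}}

```text
time_s: 12.05
tool_pos: [0.4531, -0.2248, 0.3355]
ee_rot: [[1.0, 0.0, 0.003], [0.0, -1.0, -0.003], [0.003, 0.003, -1.0]]
ft_force: [-0.0, 0.6, 0.5]
opening: 0.0853
```

```bash
python3 plan.py 0.615 -0.132 0.30 0 38 85
python3 - <<'E'
from h import *
c,P=cloud("side"); print(plane(P,np.array([.452,-.2255]),.024,.095,.115), top(P,(.452,-.226),.062,.075,.04))
im=cv2.resize(c["img"][:,:,::-1],None,fx=4,fy=4,interpolation=cv2.INTER_CUBIC)
u,v=(4*proj(c,np.array([.452,-.226,.09]))[0]).astype(int); cv2.imwrite("pics/side8.png",im[v-300:v+300,u-300:u+300])
E
```

```text
at [ 0.4531 -0.2248  0.3355] rot err [ 0.15 -0.16  0.02] n 5
0.00 -0.01 0.00 0.81 -0.46 0.18 85; 0.00 -0.01 0.00 0.81 -0.46 0.18 85; 0.00 -0.01 0.00 0.81 -0.46 0.18 85; 0.00 -0.01 0.00 0.81 -0.46 0.18 85; 0.00 -0.01 0.00 0.81 -0.46 0.18 85
(array([0.0176, 0.0191, 0.1046]), np.int64(437), array([ 0.4526, -0.2279,  0.1046]), array([ 0.4313, -0.2489,  0.1002]), array([ 0.4748, -0.2022,  0.1066])) {'n': 168, 'mean': array([ 0.4504, -0.244 ,  0.0688]), 'mid': array([ 0.4518, -0.2353,  0.0685]), 'circ': array([ 0.4517, -0.2286,  0.0248])}
```

View pics/side8.png

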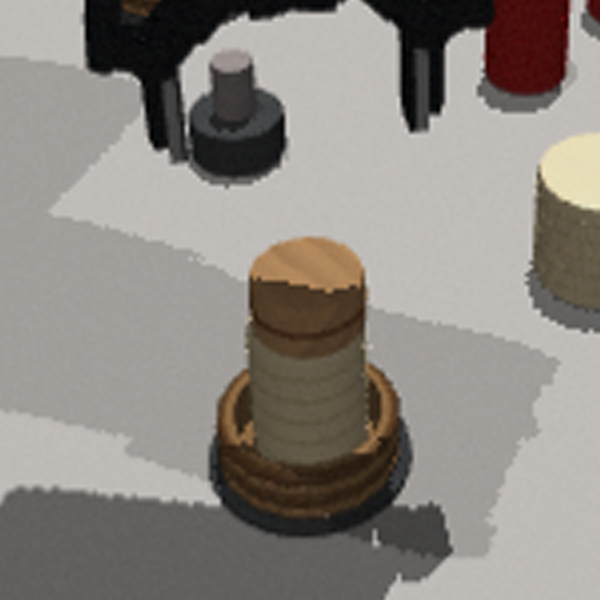

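The narrow disc lies flat and centred on its cheese (crop (307,270)). The wide cheese is next.

{"name": "move_arm", "arguments": {
  "motion": "0 0 0 0.81 -0.46 0.1 85; 0 0 0 0.81 -0.46 0.1 85; 0 0 0 0.81 -0.46 0.1 85; 0 0 0 0.81 -0.46 0.2 85; 0 0 0 0.81 -0.46 0.3 85"
}}

```text
time_s: 12.52
tool_pos: [0.6165, -0.1316, 0.3023]
ee_rot: [[1.0, 0.0, 0.001], [0.0, -1.0, -0.002], [0.001, 0.002, -1.0]]
ft_force: [-0.2, -0.9, 1.0]
opening: 0.0852
```

{"name": "move_arm", "arguments": {
  "motion": "0 0 0 0 0 0.6 85; 0 0 0 0 0 0.6 85; 0 0 0 0 0 0.3 85; 0 0 0 0 0 0 85; 0 0 0 0 0 0 85"
}}

```text
time_s: 12.93
tool_pos: [0.6151, -0.1332, 0.243]
ee_rot: [[1.0, -0.0, 0.0], [-0.0, -1.0, -0.002], [0.0, 0.002, -1.0]]
ft_force: [-0.4, -0.5, -0.4]
opening: 0.0851
```

```bash
python3 plan.py 0.615 -0.132 0.205 0 38 85
```

```text
at [ 0.6151 -0.1332  0.243 ] rot err [ 0.09 -0.03 -0.  ] n 2
0.01 -0.00 -0.00 -0.00 -0.02 0.47 85; 0.01 -0.00 -0.00 -0.00 -0.02 0.47 85
```

{"name": "move_arm", "arguments": {
  "motion": "0 0 0 0 -0.03 0.4 85; 0 0 0 0 0 0.35 85; 0 0 0 0 0 0.1 85; 0 0 0 0 0 0 85; 0 0 0 0 0 0 55"
}}

```text
time_s: 13.35
tool_pos: [0.6155, -0.132, 0.2101]
ee_rot: [[1.0, 0.0, 0.002], [0.0, -1.0, -0.002], [0.002, 0.002, -1.0]]
ft_force: [0.8, -0.5, 1.2]
opening: 0.0752
```

{"name": "move_arm", "arguments": {
  "motion": "0 0 0 0 0 0 55; 0 0 0 0 0 0 55; 0 0 0 0 0 0 55; 0 0 0 0 0 0 55; 0 0 0 0 0 0 55"
}}

```text
time_s: 13.77
tool_pos: [0.6157, -0.132, 0.2109]
ee_rot: [[1.0, 0.0, 0.004], [0.0, -1.0, -0.003], [0.004, 0.003, -1.0]]
ft_force: [-0.7, -0.3, 5.2]
opening: 0.0642
```

{"name": "move_arm", "arguments": {
  "motion": "0 0 0 0 0 -0.2 55; 0 0 0 0 0 -0.5 55; 0 0 0 0 0 -0.7 55; 0 0 0 0 0 -0.7 55; 0 0 0 0 0 -0.5 55"
}}

```text
time_s: 14.18
tool_pos: [0.6152, -0.1316, 0.3167]
ee_rot: [[1.0, 0.0, 0.004], [0.0, -1.0, -0.003], [0.004, 0.003, -1.0]]
ft_force: [0.6, 0.1, -1.8]
opening: 0.0642
```

```bash
python3 plan.py 0.431 0.203 0.32 0 28 55
python3 - <<'E'
from h import *
c,P=cloud("side"); print(plane(P,np.array([.615,-.1315]),.03,.14,.19))
im=cv2.resize(c["img"][:,:,::-1],None,fx=4,fy=4,interpolation=cv2.INTER_CUBIC)
u,v=(4*proj(c,np.array([.615,-.132,.14]))[0]).astype(int); cv2.imwrite("pics/side9.png",im[v-300:v+300,u-300:u+300])
E
```

```text
at [ 0.6152 -0.1316  0.3167] rot err [ 0.16 -0.25  0.02] n 14
0.00 -0.00 0.00 -0.33 -0.60 -0.01 55; 0.00 -0.00 0.00 -0.33 -0.60 -0.01 55; 0.00 -0.00 0.00 -0.33 -0.60 -0.01 55; 0.00 -0.00 0.00 -0.33 -0.60 -0.01 55; 0.00 -0.00 0.00 -0.33 -0.60 -0.01 55
0.00 -0.00 0.00 -0.33 -0.60 -0.01 55; 0.00 -0.00 0.00 -0.33 -0.60 -0.01 55; 0.00 -0.00 0.00 -0.33 -0.60 -0.01 55; 0.00 -0.00 0.00 -0.33 -0.60 -0.01 55; 0.00 -0.00 0.00 -0.33 -0.60 -0.01 55
0.00 -0.00 0.00 -0.33 -0.60 -0.01 55; 0.00 -0.00 0.00 -0.33 -0.60 -0.01 55; 0.00 -0.00 0.00 -0.33 -0.60 -0.01 55; 0.00 -0.00 0.00 -0.33 -0.60 -0.01 55
(array([0.0048, 0.0031, 0.1681]), np.int64(419), array([ 0.6152, -0.1336,  0.1681]), array([ 0.5872, -0.1608,  0.1643]), array([ 0.6449, -0.1029,  0.1699]))
```

View pics/side9.png

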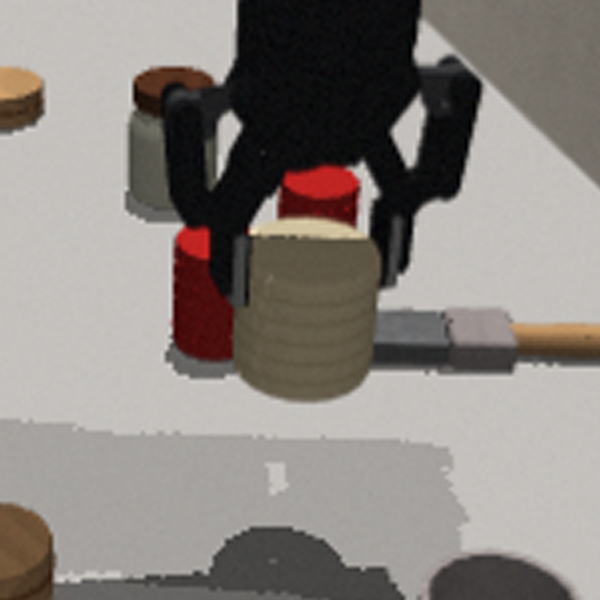

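The wide cheese is held upright (crop (307,310)) and clear of the reds. Carrying it to the wide mould.

{"name": "move_arm", "arguments": {
  "motion": "0 0 0 -0.2 -0.37 0 55; 0 0 0 -0.34 -0.62 0 55; 0 0 0 -0.34 -0.62 0 55; 0 0 0 -0.34 -0.62 0 55; 0 0 0 -0.34 -0.62 0 55"
}}

```text
time_s: 14.65
tool_pos: [0.5517, -0.0167, 0.3134]
ee_rot: [[1.0, 0.0, 0.002], [0.0, -1.0, -0.002], [0.002, 0.002, -1.0]]
ft_force: [0.8, 0.7, -2.4]
opening: 0.0642
```

{"name": "move_arm", "arguments": {
  "motion": "0 0 0 -0.34 -0.62 0 55; 0 0 0 -0.34 -0.62 0 55; 0 0 0 -0.34 -0.62 0 55; 0 0 0 -0.34 -0.62 0 55; 0 0 0 -0.34 -0.62 0 55"
}}

```text
time_s: 15.07
tool_pos: [0.4837, 0.1074, 0.3131]
ee_rot: [[1.0, 0.0, 0.002], [0.0, -1.0, -0.002], [0.002, 0.002, -1.0]]
ft_force: [0.8, 0.1, -1.6]
opening: 0.0643
```

{"name": "move_arm", "arguments": {
  "motion": "0 0 0 -0.34 -0.62 0 55; 0 0 0 -0.34 -0.62 0 55; 0 0 0 -0.34 -0.6 0 55; 0 0 0 -0.3 -0.55 0 55; 0 0 0 -0.02 -0.02 0.1 55"
}}

```text
time_s: 15.48
tool_pos: [0.4294, 0.2053, 0.3092]
ee_rot: [[1.0, 0.003, 0.003], [0.003, -1.0, -0.001], [0.003, 0.001, -1.0]]
ft_force: [0.8, -0.3, -2.4]
opening: 0.0642
```

```bash
python3 plan.py 0.431 0.203 0.23 0 18 55
python3 - <<'E'
from h import *
for n in("top","side"):
    c,P=cloud(n); print(plane(P,np.array([.431,.203]),.035,.14,.19),top(P,(.431,.203),.02,.036,.055))
im=cv2.resize(c["img"][:,:,::-1],None,fx=4,fy=4,interpolation=cv2.INTER_CUBIC)
u,v=(4*proj(c,np.array([.431,.203,.1]))[0]).astype(int); cv2.imwrite("pics/side10.png",im[v-300:v+300,u-300:u+300])
E
```

```text
at [0.4294 0.2053 0.3092] rot err [ 0.07 -0.15  0.16] n 5
0.00 -0.01 0.01 0.01 0.01 0.40 55; 0.00 -0.01 0.01 0.01 0.01 0.40 55; 0.00 -0.01 0.01 0.01 0.01 0.40 55; 0.00 -0.01 0.01 0.01 0.01 0.40 55; 0.00 -0.01 0.01 0.01 0.01 0.40 55
(array([-0.234 , -1.2544,  0.1188]), np.int64(9), array([0.4393, 0.1754, 0.1514]), array([0.429 , 0.1733, 0.1421]), array([0.4529, 0.1818, 0.1568])) {'n': 150, 'mean': array([0.4369, 0.1732, 0.0285]), 'mid': array([0.4312, 0.1817, 0.0274]), 'circ': array([0.4308, 0.1982, 0.0477])}
(array([0.0022, 0.0728, 0.1585]), np.int64(271), array([0.4313, 0.1959, 0.1582]), array([0.3983, 0.1703, 0.1523]), array([0.464 , 0.2321, 0.1611])) {'n': 312, 'mean': array([0.4312, 0.1984, 0.0255]), 'mid': array([0.4313, 0.2018, 0.025 ]), 'circ': array([0.4322, 0.2041, 0.0523])}
```

View pics/side10.png

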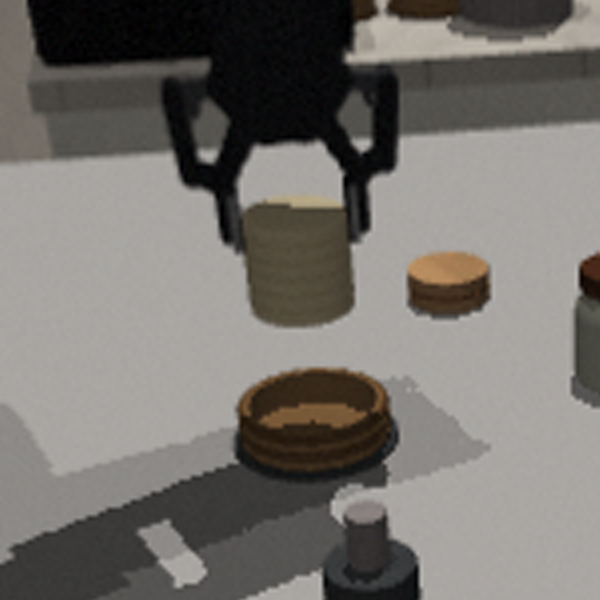

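The wide cheese hangs level (crop (300,260)) over the wide mould (crop (315,415)), within 2 mm of centre in the cloud. Lowering.

{"name": "move_arm", "arguments": {
  "motion": "0 0 0 0.03 0.03 0.3 55; 0 0 0 0 0 0.5 55; 0 0 0 0 0 0.5 55; 0 0 0 0 0 0.4 55; 0 0 0 0 0 0.2 55"
}}

```text
time_s: 16.0
tool_pos: [0.4325, 0.2003, 0.2309]
ee_rot: [[1.0, -0.001, 0.0], [-0.001, -1.0, -0.003], [0.0, 0.003, -1.0]]
ft_force: [-0.6, 0.0, -2.7]
opening: 0.064
```

{"name": "move_arm", "arguments": {
  "motion": "0 0 0 0 0 0.1 55; 0 0 0 0 0 0.05 55; 0 0 0 0 0 0 55; 0 0 0 0 0 0 55"
}}

```text
time_s: 16.33
tool_pos: [0.4327, 0.2013, 0.2272]
ee_rot: [[1.0, 0.0, 0.003], [0.0, -1.0, -0.002], [0.003, 0.002, -1.0]]
ft_force: [0.6, 0.2, -2.3]
opening: 0.0641
```

{"name": "move_arm", "arguments": {
  "motion": "0 0 0 0 -0.02 0.07 55; 0 0 0 0 0 0.06 55; 0 0 0 0 0 0.04 55; 0 0 0 0 0 0 55; 0 0 0 0 0 0 55"
}}

```text
time_s: 16.75
tool_pos: [0.4324, 0.2022, 0.2196]
ee_rot: [[1.0, 0.0, 0.002], [0.0, -1.0, -0.002], [0.002, 0.002, -1.0]]
ft_force: [-0.9, 0.0, -2.8]
opening: 0.0641
```

{"name": "move_arm", "arguments": {
  "motion": "0 0 0 0 0 0.03 55; 0 0 0 0 0 0 55; 0 0 0 0 0 0 55"
}}

```text
time_s: 17.0
tool_pos: [0.4325, 0.2022, 0.2189]
ee_rot: [[1.0, 0.0, 0.002], [0.0, -1.0, -0.002], [0.002, 0.002, -1.0]]
ft_force: [-0.8, -0.4, 4.9]
opening: 0.064
```

{"name": "move_arm", "arguments": {
  "motion": "0 0 0 0 0 0 68; 0 0 0 0 0 0 74; 0 0 0 0 0 0 80; 0 0 0 0 0 0 85; 0 0 0 0 0 -0.3 85"
}}

```text
time_s: 17.42
tool_pos: [0.4319, 0.202, 0.2292]
ee_rot: [[1.0, 0.0, -0.001], [0.0, -1.0, -0.003], [-0.001, 0.003, -1.0]]
ft_force: [-0.8, -0.4, 0.6]
opening: 0.0847
```

{"name": "move_arm", "arguments": {
  "motion": "0 0 0 0 0 -0.6 85; 0 0 0 0 0 -0.8 85; 0 0 0 0 0 -0.8 85; 0 0 0 0 0 -0.3 85; 0 0 0 0 0 0 85"
}}

```text
time_s: 17.83
tool_pos: [0.4327, 0.2026, 0.3334]
ee_rot: [[1.0, 0.0, 0.007], [0.0, -1.0, -0.0], [0.007, 0.0, -1.0]]
ft_force: [-1.0, -0.0, 0.2]
opening: 0.085
```

```bash
python3 plan.py 0.552 0.407 0.30 0 38 85
python3 - <<'E'
from h import *
for n in("top","side"):
    c,P=cloud(n); print(plane(P,np.array([.431,.203]),.035,.06,.085),top(P,(.431,.203),.062,.08,.055),top(P,(.431,.203),.02,.036,.055))
im=cv2.resize(c["img"][:,:,::-1],None,fx=4,fy=4,interpolation=cv2.INTER_CUBIC)
u,v=(4*proj(c,np.array([.431,.203,.1]))[0]).astype(int); cv2.imwrite("pics/side11.png",im[v-300:v+300,u-300:u+300])
E
```

```text
at [0.4327 0.2026 0.3334] rot err [ 0.02 -0.41  0.02] n 7
0.00 -0.01 0.00 0.43 -0.73 0.12 85; 0.00 -0.01 0.00 0.43 -0.73 0.12 85; 0.00 -0.01 0.00 0.43 -0.73 0.12 85; 0.00 -0.01 0.00 0.43 -0.73 0.12 85; 0.00 -0.01 0.00 0.43 -0.73 0.12 85
0.00 -0.01 0.00 0.43 -0.73 0.12 85; 0.00 -0.01 0.00 0.43 -0.73 0.12 85
(array([-0.0117,  0.0435,  0.0722]), np.int64(148), array([0.4371, 0.1827, 0.0712]), array([0.4062, 0.1703, 0.0672]), array([0.4653, 0.1983, 0.075 ])) {'n': 159, 'mean': array([0.4365, 0.1825, 0.0708]), 'mid': array([0.4358, 0.1843, 0.0688]), 'circ': array([0.4357, 0.1916, 0.0304])} {'n': 169, 'mean': array([0.4357, 0.1738, 0.0288]), 'mid': array([0.4311, 0.1821, 0.028 ]), 'circ': array([0.4309, 0.1981, 0.0478])}
(array([0.0089, 0.025 , 0.0698]), np.int64(249), array([0.4332, 0.1975, 0.0697]), array([0.4034, 0.1684, 0.0653]), array([0.4658, 0.2343, 0.0723])) {'n': 285, 'mean': array([0.4338, 0.195 , 0.069 ]), 'mid': array([0.4346, 0.2012, 0.0672]), 'circ': array([0.4346, 0.2012, 0.0342])} {'n': 324, 'mean': array([0.4299, 0.178 , 0.027 ]), 'mid': array([0.4312, 0.1937, 0.028 ]), 'circ': array([0.431 , 0.2018, 0.0501])}
```

View pics/side11.png

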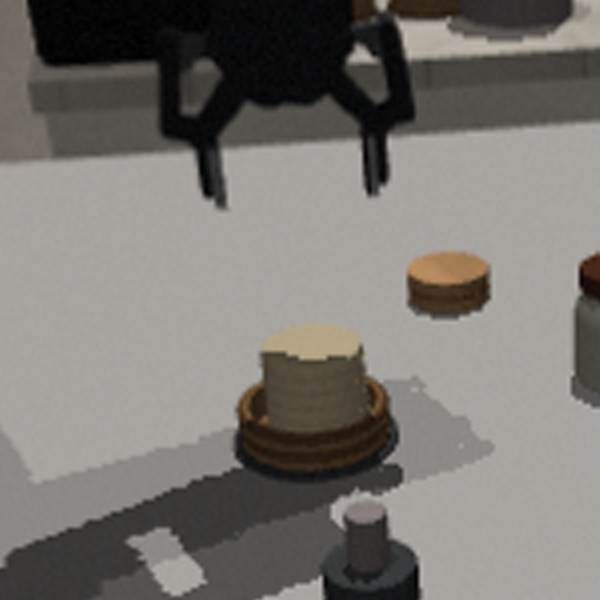

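The wide cheese is seated in its mould (crop (313,375)), within about 3 mm of centre. The wide disc is next.

{"name": "move_arm", "arguments": {
  "motion": "0 0 0 0.43 -0.73 0.1 85; 0 0 0 0.43 -0.73 0.1 85; 0 0 0 0.43 -0.73 0.1 85; 0 0 0 0.43 -0.73 0.1 85; 0 0 0 0.43 -0.73 0.1 85"
}}

```text
time_s: 18.35
tool_pos: [0.5185, 0.3497, 0.3079]
ee_rot: [[1.0, 0.0, -0.0], [0.0, -1.0, -0.004], [-0.0, 0.004, -1.0]]
ft_force: [0.4, 0.5, 0.3]
opening: 0.0849
```

{"name": "move_arm", "arguments": {
  "motion": "0 0 0 0.43 -0.73 0.3 85; 0 0 0 0.42 -0.73 0.5 85; 0 0 0 0 0 0.8 85; 0 0 0 0 0 0.8 85; 0 0 0 0 0 0 85"
}}

```text
time_s: 18.77
tool_pos: [0.5502, 0.4055, 0.2054]
ee_rot: [[1.0, 0.001, -0.009], [0.001, -1.0, -0.009], [-0.009, 0.009, -1.0]]
ft_force: [-0.3, -0.0, -0.9]
opening: 0.0848
```

```bash
python3 plan.py 0.552 0.4065 0.18 0 38 85
python3 - <<'E'
from h import *
c,P=cloud("side"); print(top(P,(.552,.406),.019,.034,.04)); print(arm.sense()["qpos"])
im=cv2.resize(c["img"][:,:,::-1],None,fx=4,fy=4,interpolation=cv2.INTER_CUBIC)
u,v=(4*proj(c,np.array([.552,.407,.04]))[0]).astype(int); cv2.imwrite("pics/side12.png",im[v-300:v+300,u-300:u+300])
E
```

```text
at [0.5502 0.4055 0.2054] rot err [0.52 0.5  0.04] n 1
0.09 0.08 0.01 0.05 -0.03 0.64 85
{'n': 160, 'mean': array([0.5523, 0.4021, 0.0232]), 'mid': array([0.5526, 0.4079, 0.0229]), 'circ': array([0.5525, 0.407 , 0.0346])}
[32.4931798  46.72083049 79.56153321 -0.20733389 54.19259451 32.5870395 ]
```

View pics/side12.png

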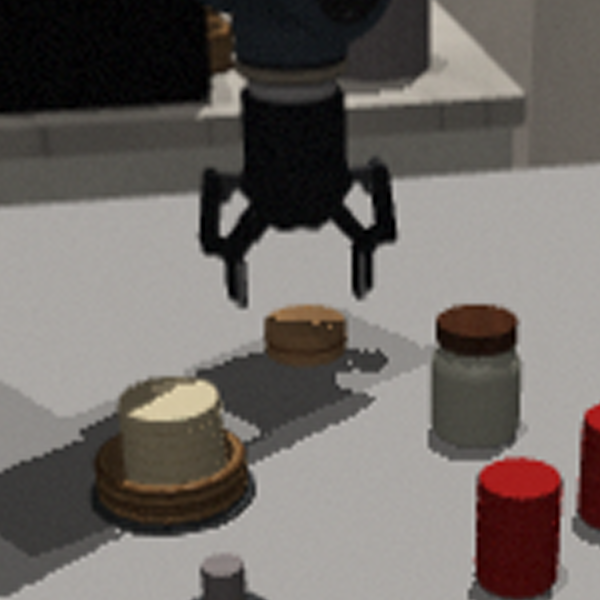

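The open fingers (crop (238,280) and (362,275)) straddle the wide disc at crop (306,333).

{"name": "move_arm", "arguments": {
  "motion": "0 0 0 0.02 -0.02 0.3 85; 0 0 0 0 0 0.25 85; 0 0 0 0 0 0 85; 0 0 0 0 0 0 85; 0 0 0 0 0 0 85"
}}

```text
time_s: 19.23
tool_pos: [0.5535, 0.4074, 0.1933]
ee_rot: [[1.0, 0.0, 0.003], [0.0, -1.0, -0.001], [0.003, 0.001, -1.0]]
ft_force: [0.1, -0.1, -0.1]
opening: 0.0851
```

{"name": "move_arm", "arguments": {
  "motion": "0 0 0 -0.03 0 0.2 85; 0 0 0 0 0 0.14 85; 0 0 0 0 0 0 85; 0 0 0 0 0 0 50; 0 0 0 0 0 0 50"
}}

```text
time_s: 19.65
tool_pos: [0.5521, 0.4073, 0.1787]
ee_rot: [[1.0, 0.0, 0.002], [0.0, -1.0, -0.002], [0.002, 0.002, -1.0]]
ft_force: [2.7, -0.2, 11.7]
opening: 0.0633
```

{"name": "move_arm", "arguments": {
  "motion": "0 0 0 0 0 0 50; 0 0 0 0 0 0 50; 0 0 0 0 0 0 50; 0 0 0 0 0 0 50"
}}

```text
time_s: 19.98
tool_pos: [0.5523, 0.4074, 0.1793]
ee_rot: [[1.0, 0.0, 0.003], [0.0, -1.0, -0.001], [0.003, 0.001, -1.0]]
ft_force: [0.1, 0.2, 5.9]
opening: 0.062
```

{"name": "move_arm", "arguments": {
  "motion": "0 0 0 0 0 -0.2 50; 0 0 0 0 0 -0.5 50; 0 0 0 0 0 -0.7 50; 0 0 0 0 0 -0.7 50; 0 0 0 0 0 -0.7 50"
}}

```text
time_s: 20.4
tool_pos: [0.5516, 0.4074, 0.2919]
ee_rot: [[1.0, 0.0, 0.001], [0.0, -1.0, -0.003], [0.001, 0.003, -1.0]]
ft_force: [-0.7, -0.3, -0.6]
opening: 0.0618
```

{"name": "move_arm", "arguments": {
  "motion": "0 0 0 0 0 -0.5 50; 0 0 0 0 0 -0.2 50; 0 0 0 0 0 0 50; 0 0 0 0 0 0 50; 0 0 0 0 0 0 50"
}}

```text
time_s: 20.82
tool_pos: [0.5514, 0.4074, 0.3168]
ee_rot: [[1.0, 0.0, -0.0], [0.0, -1.0, -0.004], [-0.0, 0.004, -1.0]]
ft_force: [0.1, -0.0, -0.7]
opening: 0.0621
```

```bash
python3 plan.py 0.433 0.203 0.32 0 28 50
python3 - <<'E'
from h import *
c,P=cloud("side"); print(plane(P,np.array([.552,.407]),.032,.145,.175))
im=cv2.resize(c["img"][:,:,::-1],None,fx=4,fy=4,interpolation=cv2.INTER_CUBIC)
u,v=(4*proj(c,np.array([.552,.407,.14]))[0]).astype(int); cv2.imwrite("pics/side13.png",im[max(v-300,0):v+300,u-300:u+300])
E
```

```text
at [0.5514 0.4074 0.3168] rot err [0.21 0.02 0.02] n 9
0.00 0.00 0.00 -0.33 0.57 -0.01 50; 0.00 0.00 0.00 -0.33 0.57 -0.01 50; 0.00 0.00 0.00 -0.33 0.57 -0.01 50; 0.00 0.00 0.00 -0.33 0.57 -0.01 50; 0.00 0.00 0.00 -0.33 0.57 -0.01 50
0.00 0.00 0.00 -0.33 0.57 -0.01 50; 0.00 0.00 0.00 -0.33 0.57 -0.01 50; 0.00 0.00 0.00 -0.33 0.57 -0.01 50; 0.00 0.00 0.00 -0.33 0.57 -0.01 50
(array([0.0032, 0.0465, 0.1602]), np.int64(137), array([0.5521, 0.4013, 0.16  ]), array([0.5228, 0.3761, 0.1552]), array([0.584 , 0.4353, 0.1627]))
```

View pics/side13.png

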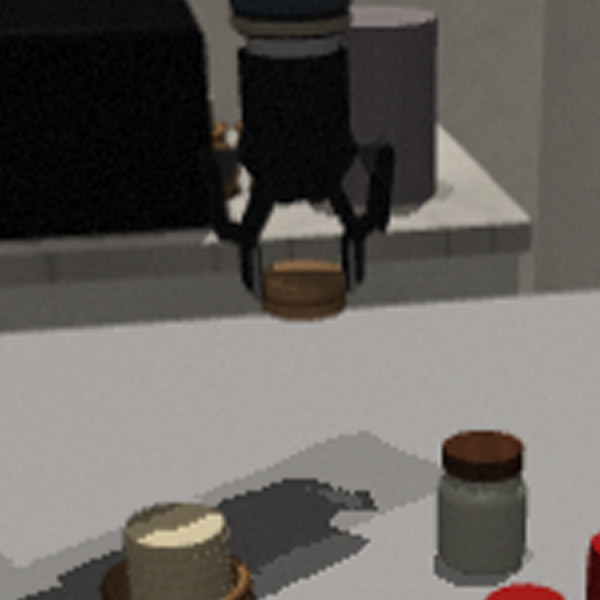

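The wide disc is held level (crop (305,288)). Carrying it to the wide cheese.

{"name": "move_arm", "arguments": {
  "motion": "0 0 0 -0.2 0.36 0 50; 0 0 0 -0.34 0.6 0 50; 0 0 0 -0.34 0.6 0 50; 0 0 0 -0.34 0.6 0 50; 0 0 0 -0.34 0.6 0 50"
}}

```text
time_s: 21.28
tool_pos: [0.4884, 0.296, 0.3174]
ee_rot: [[1.0, 0.0, 0.0], [0.0, -1.0, -0.003], [0.0, 0.003, -1.0]]
ft_force: [0.7, 0.4, -1.2]
opening: 0.0616
```

{"name": "move_arm", "arguments": {
  "motion": "0 0 0 -0.34 0.6 0 50; 0 0 0 -0.34 0.6 0 50; 0 0 0 -0.34 0.6 0 50; 0 0 0 -0.34 0.5 0.2 50; 0 0 0 -0.03 0.06 0.3 50"
}}

```text
time_s: 21.7
tool_pos: [0.4319, 0.2005, 0.2983]
ee_rot: [[1.0, -0.001, 0.0], [-0.001, -1.0, -0.003], [0.0, 0.003, -1.0]]
ft_force: [0.1, 0.3, -0.1]
opening: 0.0618
```

{"name": "move_arm", "arguments": {
  "motion": "0 0 0 0 0 0.3 50; 0 0 0 0 0 0.2 50; 0 0 0 0 0 0.1 50; 0 0 0 0 0 0 50; 0 0 0 0 0 0 50"
}}

```text
time_s: 22.12
tool_pos: [0.434, 0.2029, 0.2747]
ee_rot: [[1.0, 0.001, 0.002], [0.001, -1.0, -0.002], [0.002, 0.002, -1.0]]
ft_force: [0.4, 0.1, -0.1]
opening: 0.062
```

```bash
python3 plan.py 0.4335 0.2025 0.251 0 28 50
python3 - <<'E'
from h import *
c,P=cloud("side"); print(plane(P,np.array([.4335,.2025]),.033,.1,.13)); print(top(P,(.433,.203),.05,.068,.055))
im=cv2.resize(c["img"][:,:,::-1],None,fx=5,fy=5,interpolation=cv2.INTER_CUBIC)
u,v=(5*proj(c,np.array([.433,.203,.1]))[0]).astype(int); cv2.imwrite("pics/side14.png",im[max(v-300,0):v+300,u-300:u+300])
E
```

```text
at [0.434  0.2029 0.2747] rot err [ 0.13 -0.09  0.04] n 1
0.02 -0.02 0.01 -0.01 0.01 0.59 50
(array([0.0073, 0.0554, 0.119 ]), np.int64(245), array([0.4343, 0.1964, 0.1189]), array([0.4035, 0.1699, 0.1135]), array([0.4652, 0.2332, 0.1219]))
{'n': 168, 'mean': array([0.4332, 0.1775, 0.0591]), 'mid': array([0.4346, 0.1858, 0.059 ]), 'circ': array([0.4346, 0.1973, 0.0325])}
```

View pics/side14.png

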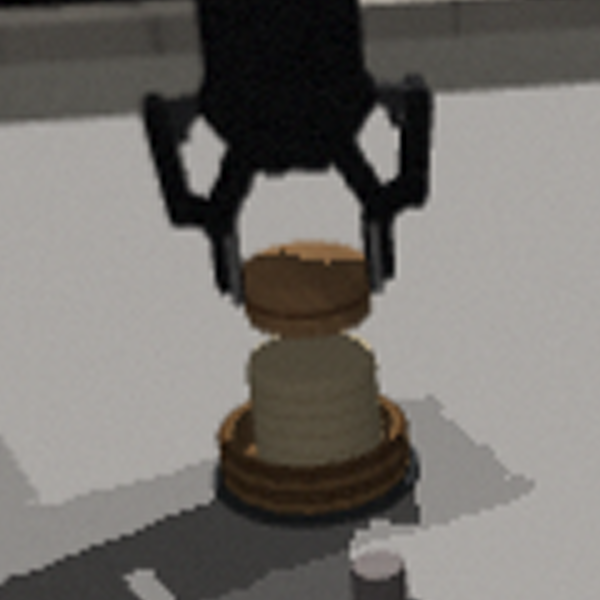

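The disc (crop (307,290)) hangs level and centred over the wide cheese (crop (315,390)), about 23 mm above it.

{"name": "move_arm", "arguments": {
  "motion": "0 0 0 0 0 0.2 50; 0 0 0 0 0 0.2 50; 0 0 0 0 0 0.1 50; 0 0 0 0 0 0 50; 0 0 0 0 0 0 50"
}}

```text
time_s: 22.58
tool_pos: [0.4339, 0.2026, 0.2545]
ee_rot: [[1.0, 0.0, 0.001], [0.0, -1.0, -0.002], [0.001, 0.002, -1.0]]
ft_force: [-0.0, -0.4, -1.3]
opening: 0.0623
```

{"name": "move_arm", "arguments": {
  "motion": "0 0 0 0 0 0.04 50; 0 0 0 0 0 0.03 50; 0 0 0 0 0 0 50; 0 0 0 0 0 0 50"
}}

```text
time_s: 22.92
tool_pos: [0.434, 0.2026, 0.2521]
ee_rot: [[1.0, 0.0, 0.002], [0.0, -1.0, -0.002], [0.002, 0.002, -1.0]]
ft_force: [-0.1, -0.3, -0.1]
opening: 0.062
```

{"name": "move_arm", "arguments": {
  "motion": "0 0 0 0 0 0.03 50; 0 0 0 0 0 0 50; 0 0 0 0 0 0 50"
}}

```text
time_s: 23.17
tool_pos: [0.4341, 0.2026, 0.2513]
ee_rot: [[1.0, 0.0, 0.003], [0.0, -1.0, -0.002], [0.003, 0.002, -1.0]]
ft_force: [-1.5, -0.5, 5.5]
opening: 0.0621
```

{"name": "move_arm", "arguments": {
  "motion": "0 0 0 0 0 0 66; 0 0 0 0 0 0 72; 0 0 0 0 0 0 78; 0 0 0 0 0 0 84; 0 0 0 0 0 -0.3 85"
}}

```text
time_s: 23.58
tool_pos: [0.4334, 0.2024, 0.2615]
ee_rot: [[1.0, 0.0, -0.001], [0.0, -1.0, -0.003], [-0.001, 0.003, -1.0]]
ft_force: [-1.4, -0.8, -1.0]
opening: 0.0851
```

{"name": "move_arm", "arguments": {
  "motion": "0 0 0 0 0 -0.6 85; 0 0 0 0 0 -0.7 85; 0 0 0 0 0 -0.3 85; 0 0 0 0 0 0 85; 0 0 0 0 0 0 85"
}}

```text
time_s: 24.0
tool_pos: [0.4337, 0.2027, 0.327]
ee_rot: [[1.0, 0.0, 0.003], [0.0, -1.0, -0.002], [0.003, 0.002, -1.0]]
ft_force: [-0.2, -0.8, -0.8]
opening: 0.0849
```

```bash
python3 plan.py 0.447 0.011 0.32 0 38 85
python3 - <<'E'
from h import *
for n in("top","side"):
    c,P=cloud(n); print(plane(P,np.array([.4335,.2025]),.034,.085,.11)); print(top(P,(.433,.203),.09,.11,.055))
im=cv2.resize(c["img"][:,:,::-1],None,fx=5,fy=5,interpolation=cv2.INTER_CUBIC)
u,v=(5*proj(c,np.array([.433,.203,.1]))[0]).astype(int); cv2.imwrite("pics/side15.png",im[max(v-300,0):v+300,u-300:u+300])
E
```

```text
at [0.4337 0.2027 0.327 ] rot err [ 0.1  -0.18  0.02] n 6
0.00 -0.00 0.00 0.05 0.80 0.03 85; 0.00 -0.00 0.00 0.05 0.80 0.03 85; 0.00 -0.00 0.00 0.06 0.80 0.03 85; 0.00 -0.00 0.00 0.06 0.80 0.03 85; 0.00 -0.00 0.00 0.06 0.80 0.03 85
0.00 -0.00 0.00 0.06 0.80 0.03 85
(array([-0.0248,  0.0692,  0.0991]), np.int64(86), array([0.4391, 0.1801, 0.0974]), array([0.4143, 0.1716, 0.0929]), array([0.4618, 0.1903, 0.1011]))
{'n': 89, 'mean': array([0.4389, 0.18  , 0.0972]), 'mid': array([0.4381, 0.1809, 0.0957]), 'circ': array([0.438 , 0.185 , 0.0244])}
(array([0.0038, 0.0277, 0.0958]), np.int64(241), array([0.4349, 0.1979, 0.0957]), array([0.4042, 0.1714, 0.0915]), array([0.4654, 0.2329, 0.0982]))
{'n': 250, 'mean': array([0.4353, 0.1973, 0.0955]), 'mid': array([0.4359, 0.2022, 0.0941]), 'circ': array([0.436 , 0.2014, 0.0319])}
```

View pics/side15.png

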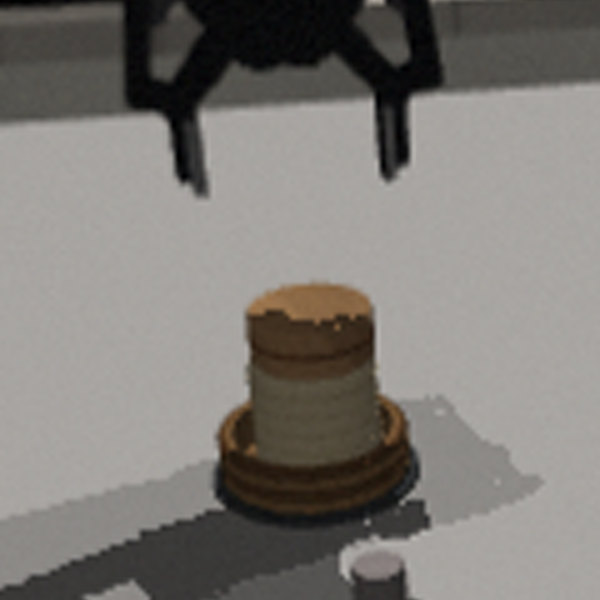

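The wide disc lies flat and centred on its cheese (crop (311,320)). The weight is next.

{"name": "move_arm", "arguments": {
  "motion": "0 0 0 0.05 0.8 0 85; 0 0 0 0.05 0.8 0 85; 0 0 0 0.05 0.8 0 85; 0 0 0 0.06 0.8 0 60; 0 0 0 0.06 0.8 0 60"
}}

```text
time_s: 24.52
tool_pos: [0.4443, 0.0413, 0.3261]
ee_rot: [[1.0, 0.001, 0.0], [0.001, -1.0, -0.002], [0.0, 0.002, -1.0]]
ft_force: [0.3, -0.1, -1.0]
opening: 0.0634
```

{"name": "move_arm", "arguments": {
  "motion": "0 0 0 0.06 0.79 0.2 60; 0 0 0 0 0 0.6 60; 0 0 0 0 0 0.6 60; 0 0 0 0 0 0.4 60; 0 0 0 0 0 0 60"
}}

```text
time_s: 24.93
tool_pos: [0.446, 0.0108, 0.2519]
ee_rot: [[1.0, -0.0, -0.005], [-0.0, -1.0, -0.002], [-0.005, 0.002, -1.0]]
ft_force: [-1.4, 0.1, -0.4]
opening: 0.0599
```

```bash
python3 plan.py 0.447 0.011 0.212 0 38 60
python3 - <<'E'
from h import *
c,P=cloud("side"); print(top(P,(.447,.011),.053,.07,.016))
im=cv2.resize(c["img"][:,:,::-1],None,fx=4,fy=4,interpolation=cv2.INTER_CUBIC)
u,v=(4*proj(c,np.array([.447,.011,.07]))[0]).astype(int); cv2.imwrite("pics/side16.png",im[max(v-300,0):v+300,u-300:u+300])
E
```

```text
at [0.446  0.0108 0.2519] rot err [ 0.09  0.26 -0.01] n 2
0.01 0.02 -0.00 0.01 -0.00 0.50 60; 0.01 0.02 -0.00 0.01 -0.00 0.50 60
{'n': 74, 'mean': array([0.4461, 0.0073, 0.0587]), 'mid': array([0.4464, 0.0098, 0.0575]), 'circ': array([0.447 , 0.0095, 0.0121])}
```

View pics/side16.png

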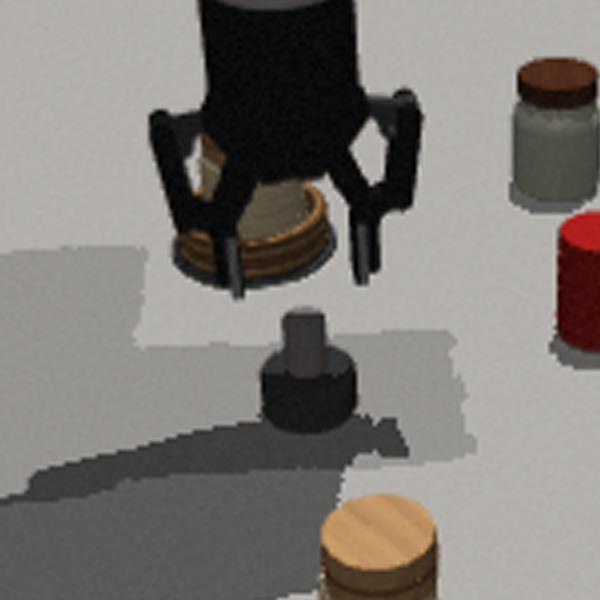

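The fingers (crop (235,290) and (365,275)) straddle the post at crop (304,330) from above. Going down and closing.

{"name": "move_arm", "arguments": {
  "motion": "0 0 0 0 0 0.4 60; 0 0 0 0 0 0.4 60; 0 0 0 0 0 0.1 60; 0 0 0 0 0 0 60; 0 0 0 0 0 0 60"
}}

```text
time_s: 25.4
tool_pos: [0.4476, 0.011, 0.22]
ee_rot: [[1.0, 0.001, 0.003], [0.001, -1.0, -0.002], [0.003, 0.002, -1.0]]
ft_force: [0.2, 0.6, 1.2]
opening: 0.06
```

```bash
python3 plan.py 0.447 0.0105 0.212 0 38 60
```

```text
at [0.4476 0.011  0.22  ] rot err [ 0.12 -0.15  0.03] n 1
0.02 -0.02 0.01 -0.01 0.01 0.20 60
```

{"name": "move_arm", "arguments": {
  "motion": "0 0 0 -0.01 0.01 0.15 60; 0 0 0 0 0 0.03 60; 0 0 0 0 0 0 60; 0 0 0 0 0 0 10; 0 0 0 0 0 0 10"
}}

```text
time_s: 25.82
tool_pos: [0.447, 0.0105, 0.2123]
ee_rot: [[1.0, 0.0, 0.002], [0.0, -1.0, -0.002], [0.002, 0.002, -1.0]]
ft_force: [0.0, 0.2, 0.5]
opening: 0.0368
```

{"name": "move_arm", "arguments": {
  "motion": "0 0 0 0 0 0 10; 0 0 0 0 0 0 10; 0 0 0 0 0 0 10; 0 0 0 0 0 0 10; 0 0 0 0 0 0 10"
}}

```text
time_s: 26.23
tool_pos: [0.4466, 0.0105, 0.2123]
ee_rot: [[1.0, 0.0, 0.001], [0.0, -1.0, -0.002], [0.001, 0.002, -1.0]]
ft_force: [-2.5, -0.3, 4.1]
opening: 0.0224
```

{"name": "move_arm", "arguments": {
  "motion": "0 0 0 0 0 0 10; 0 0 0 0 0 -0.1 10; 0 0 0 0 0 -0.2 10; 0 0 0 0 0 -0.2 10; 0 0 0 0 0 0 10"
}}

```text
time_s: 26.65
tool_pos: [0.4472, 0.0106, 0.2336]
ee_rot: [[1.0, 0.0, 0.004], [0.0, -1.0, -0.002], [0.004, 0.002, -1.0]]
ft_force: [1.8, -1.0, -6.0]
opening: 0.0223
```

{"name": "move_arm", "arguments": {
  "motion": "0 0 0 0 0 -0.4 10; 0 0 0 0 0 -0.6 10; 0 0 0 0 0 -0.7 10; 0 0 0 0 0 -0.7 10; 0 0 0 0 0 -0.6 10"
}}

```text
time_s: 27.07
tool_pos: [0.4463, 0.0109, 0.3539]
ee_rot: [[1.0, 0.0, 0.003], [0.0, -1.0, -0.002], [0.003, 0.002, -1.0]]
ft_force: [1.5, -0.1, -7.1]
opening: 0.0218
```

{"name": "move_arm", "arguments": {
  "motion": "0 0 0 0 0 -0.2 10; 0 0 0 -0.03 -0.4 0 10; 0 0 0 -0.04 -0.6 0 10; 0 0 0 -0.05 -0.65 0 10; 0 0 0 -0.05 -0.65 0 10"
}}

```text
time_s: 27.48
tool_pos: [0.4392, 0.1037, 0.359]
ee_rot: [[1.0, -0.001, 0.001], [-0.001, -1.0, -0.002], [0.001, 0.002, -1.0]]
ft_force: [0.6, -0.6, -6.3]
opening: 0.0224
```

{"name": "move_arm", "arguments": {
  "motion": "0 0 0 -0.05 -0.65 0 10; 0 0 0 -0.05 -0.65 0 10; 0 0 0 -0.04 -0.65 0 10; 0 0 0 -0.02 -0.4 0 10; 0 0 0 0 -0.13 0 10"
}}

```text
time_s: 27.9
tool_pos: [0.4328, 0.2039, 0.3586]
ee_rot: [[1.0, 0.002, 0.001], [0.002, -1.0, -0.002], [0.001, 0.002, -1.0]]
ft_force: [-0.7, -0.8, -7.5]
opening: 0.022
```

{"name": "move_arm", "arguments": {
  "motion": "0 0 0 0 0 0 10; 0 0 0 0 0 0 10; 0 0 0 0 0 0 10; 0 0 0 0 0 0 10"
}}

```text
time_s: 28.23
tool_pos: [0.4334, 0.2012, 0.3595]
ee_rot: [[1.0, -0.001, 0.002], [-0.001, -1.0, -0.002], [0.002, 0.002, -1.0]]
ft_force: [0.2, -0.2, -7.1]
opening: 0.0222
```

```bash
python3 plan.py 0.4345 0.203 0.312 0 28 10
python3 - <<'E'
from h import *
for n in("top","side"):
    c,P=cloud(n)
    m=(np.hypot(P[...,0]-.434,P[...,1]-.202)<.04)&(P[...,2]>.135)&(P[...,2]<.18);q=P[m];print(n,len(q),q.min(0) if len(q) else 0,q.max(0) if len(q) else 0)
    print(top(P,(.434,.202),.085,.11,.05))
im=cv2.resize(c["img"][:,:,::-1],None,fx=5,fy=5,interpolation=cv2.INTER_CUBIC)
u,v=(5*proj(c,np.array([.434,.202,.13]))[0]).astype(int); cv2.imwrite("pics/side17.png",im[max(v-300,0):v+300,u-300:u+300])
E
```

```text
at [0.4334 0.2012 0.3595] rot err [ 0.14 -0.1  -0.04] n 2
0.01 -0.01 -0.00 0.01 -0.02 0.59 10; 0.01 -0.01 -0.00 0.01 -0.02 0.59 10
top 27 [0.42175115 0.17510108 0.15010327] [0.45210353 0.18246989 0.17489972]
{'n': 131, 'mean': array([0.4383, 0.1819, 0.0963]), 'mid': array([0.438 , 0.1859, 0.0938]), 'circ': array([0.438 , 0.1922, 0.0301])}
side 331 [0.40815664 0.17151686 0.14614823] [0.46079766 0.2183265  0.17967421]
{'n': 297, 'mean': array([0.4353, 0.1943, 0.0943]), 'mid': array([0.4357, 0.2013, 0.0918]), 'circ': array([0.4344, 0.2005, 0.0331])}
```

View pics/side17.png

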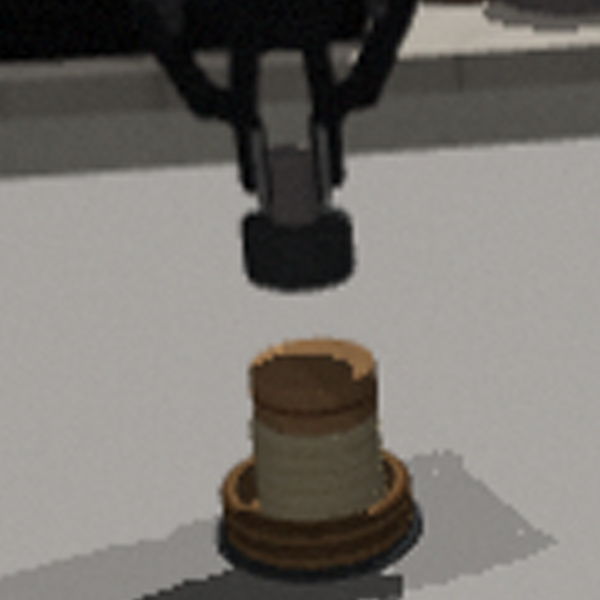

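The weight hangs upright (crop (298,245)) above the disc (crop (313,370)), slightly near-side. I shift it 3 mm in +y and lower.

{"name": "move_arm", "arguments": {
  "motion": "0 0 0 0.01 -0.07 0.2 10; 0 0 0 0 0 0.3 10; 0 0 0 0 0 0.3 10; 0 0 0 0 0 0.2 10; 0 0 0 0 0 0.05 10"
}}

```text
time_s: 28.75
tool_pos: [0.4335, 0.2046, 0.3161]
ee_rot: [[1.0, 0.0, -0.0], [0.0, -1.0, -0.003], [-0.0, 0.003, -1.0]]
ft_force: [-0.4, -1.7, -7.0]
opening: 0.0223
```

{"name": "move_arm", "arguments": {
  "motion": "0 0 0 0 0 0 10; 0 0 0 0 0 0 10; 0 0 0 0 0 0 10; 0 0 0 0 0 0 10"
}}

```text
time_s: 29.08
tool_pos: [0.4339, 0.2048, 0.3182]
ee_rot: [[1.0, 0.0, 0.003], [0.0, -1.0, -0.002], [0.003, 0.002, -1.0]]
ft_force: [0.6, -0.1, -7.1]
opening: 0.0218
```

{"name": "move_arm", "arguments": {
  "motion": "0 0 0 0 0 0.07 10; 0 0 0 0 0 0.07 10; 0 0 0 0 0 0.03 10; 0 0 0 0 0 0 10; 0 0 0 0 0 0 10"
}}

```text
time_s: 29.5
tool_pos: [0.4338, 0.2047, 0.3108]
ee_rot: [[1.0, 0.0, 0.002], [0.0, -1.0, -0.002], [0.002, 0.002, -1.0]]
ft_force: [0.5, -0.0, -6.8]
opening: 0.022
```

{"name": "move_arm", "arguments": {
  "motion": "0 0 0 0 0 0.02 10; 0 0 0 0 0 0 10; 0 0 0 0 0 0 10"
}}

```text
time_s: 29.75
tool_pos: [0.4339, 0.2048, 0.3103]
ee_rot: [[1.0, 0.0, 0.003], [0.0, -1.0, -0.002], [0.003, 0.002, -1.0]]
ft_force: [-1.2, -0.8, -2.8]
opening: 0.0223
```

{"name": "move_arm", "arguments": {
  "motion": "0 0 0 0 0 0.01 10; 0 0 0 0 0 0 10; 0 0 0 0 0 0 26; 0 0 0 0 0 0 32; 0 0 0 0 0 0 40"
}}

```text
time_s: 30.17
tool_pos: [0.4339, 0.2047, 0.3097]
ee_rot: [[1.0, 0.0, 0.002], [0.0, -1.0, -0.002], [0.002, 0.002, -1.0]]
ft_force: [0.2, -0.2, 0.5]
opening: 0.0398
```

{"name": "move_arm", "arguments": {
  "motion": "0 0 0 0 0 0 50; 0 0 0 0 0 0 60; 0 0 0 0 0 -0.4 60; 0 0 0 0 0 -0.7 60; 0 0 0 0 0 -0.8 60"
}}

```text
time_s: 30.58
tool_pos: [0.4334, 0.2048, 0.3855]
ee_rot: [[1.0, 0.0, -0.001], [0.0, -1.0, -0.003], [-0.001, 0.003, -1.0]]
ft_force: [1.6, 0.1, 0.0]
opening: 0.0599
```

{"name": "move_arm", "arguments": {
  "motion": "0 0 0 0 0 -0.8 60; 0 0 0 0 0 -0.8 60; 0 0 0 -0.5 0.5 -0.5 60; 0 0 0 -0.5 0.7 0 60; 0 0 0 -0.5 0.7 0 60"
}}

```text
time_s: 31.0
tool_pos: [0.3726, 0.1285, 0.4706]
ee_rot: [[1.0, 0.002, 0.004], [0.002, -1.0, -0.002], [0.004, 0.002, -1.0]]
ft_force: [1.5, -0.3, 0.3]
opening: 0.0601
```

{"name": "move_arm", "arguments": {
  "motion": "0 0 0 0 0.8 0 60; 0 0 0 0 0.8 0 60; 0 0 0 0 0.5 0 60; 0 0 0 0 0 0 60; 0 0 0 0 0 0 60"
}}

```text
time_s: 31.42
tool_pos: [0.3735, 0.0445, 0.4699]
ee_rot: [[1.0, -0.002, 0.002], [-0.002, -1.0, -0.002], [0.002, 0.002, -1.0]]
ft_force: [-0.6, 0.0, -0.2]
opening: 0.0602
```

Run:
```python
from h import *
print(arm.sense()["tool_pos"],arm.sense()["time_s"])
for n in("top","side"):
    c,P=cloud(n)
    for nm,xy,lo,hi,r in [("post",(.434,.203),.152,.168,.03),("base",(.434,.203),.118,.132,.04),("dw",(.434,.203),.09,.103,.04),("cw",(.434,.203),.05,.07,.04),("mw",(.431,.202),.02,.036,.055),("dn",(.452,-.226),.098,.114,.04),("mn",(.452,-.226),.02,.036,.05),("jar",(.651,.2485),.078,.093,.04),("cup",(.6685,-.261),.053,.068,.042)]:
        try: t=top(P,xy,lo,hi,r); print(n,nm,t["n"],t["mid"],t["circ"])
        except Exception: print(n,nm,"-")
    cv2.imwrite(f"pics/{n}18.png",c["img"][:,:,::-1])
im=cv2.resize(c["img"][:,:,::-1],None,fx=2,fy=2,interpolation=cv2.INTER_CUBIC); cv2.imwrite("pics/side18.png",im[100:700,300:900])
```

```text
[0.37351062 0.04445357 0.46994744] 31.4167
top post 83 [0.4339 0.2049 0.1578] [0.4339 0.2055 0.0118]
top base 285 [0.4344 0.2052 0.1241] [0.4341 0.2054 0.0272]
top dw 104 [0.435  0.196  0.0959] [0.4346 0.203  0.0319]
top cw 36 [0.4318 0.1912 0.06  ] [0.4322 0.1988 0.0326]
top mw 207 [0.4308 0.2035 0.0275] [0.4309 0.2039 0.0498]
top dn 279 [ 0.454  -0.2255  0.1037] [ 0.4549 -0.2249  0.024 ]
top mn 218 [ 0.4516 -0.2247  0.0284] [ 0.4516 -0.2252  0.0399]
top jar 359 [0.6507 0.2495 0.0841] [0.6509 0.2499 0.0287]
top cup 136 [ 0.6674 -0.2596  0.0584] [ 0.6683 -0.2598  0.0351]
side post 46 [0.4343 0.2034 0.1556] [0.4343 0.2034 0.0129]
side base 160 [0.4348 0.1994 0.1249] [0.4344 0.2023 0.027 ]
side dw 151 [0.4359 0.1909 0.0965] [0.436  0.2003 0.0319]
side cw 187 [0.4345 0.1854 0.06  ] [0.4345 0.1982 0.0328]
side mw 327 [0.4312 0.196  0.028 ] [0.4309 0.2023 0.0502]
side dn 513 [ 0.4544 -0.2268  0.1023] [ 0.4555 -0.2264  0.0248]
side mn 673 [ 0.4515 -0.2313  0.028 ] [ 0.4516 -0.227   0.0397]
side jar 158 [0.6504 0.2483 0.0817] [0.6511 0.249  0.029 ]
side cup 359 [ 0.6675 -0.2604  0.0571] [ 0.6658 -0.26    0.0365]
```

View pics/side18.png

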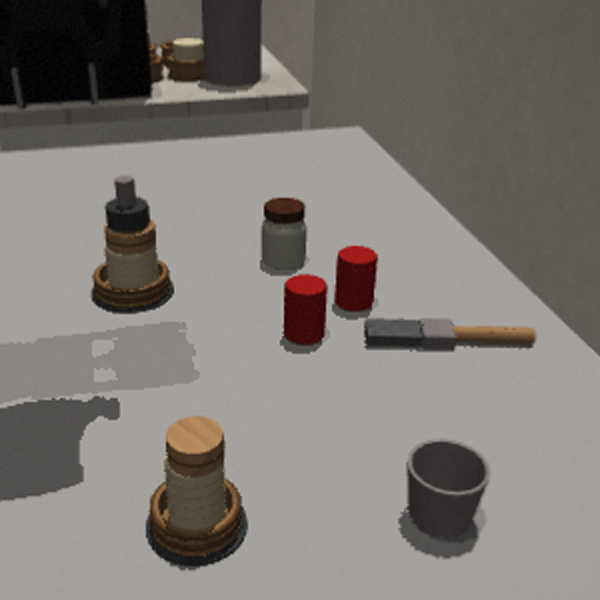

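View pics/top18.png

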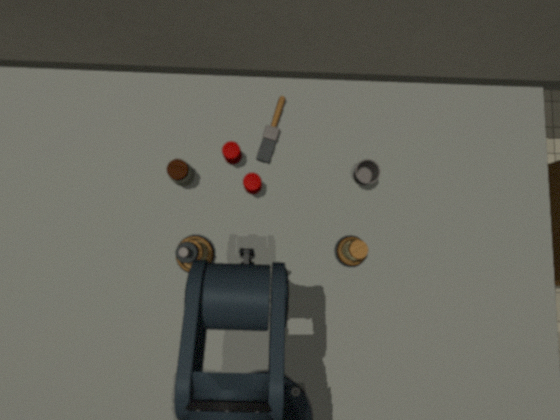

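Both stacks stand upright: the wide one at side crop (131,245) and the narrow one at (195,485). The jar and cup are unmoved, and the arm is clear.

```bash
python3 -c "
from workcell import arm
print(arm.sign_off())"
```

```text
the job is handed in; nothing more can be done
None
```

I set both cheeses in their own moulds, laid the matching disc flat on each, stood the weight on the wide disc, and handed the job in after about 31 s of robot time. `sign_off` reports no verdict, so whether it passed is not known.

My last checks, from both cameras with the arm clear:

| Check | Last reading |
|---|---|
| Wide cheese to wide mould | about 3 mm off centre |
| Wide disc to wide cheese | about 2 mm |
| Weight to wide disc | about 2–3 mm |
| Narrow cheese to narrow mould | about 1 mm |
| Narrow disc to narrow cheese | about 2 mm |
| Salt jar and steel cup | within about 2 mm of where they started |

- **Height and level:** heights match the expected stack to within the cameras' 2–3 mm. Both stacks look upright in the last picture.
- **Set-down:** I lowered each piece until the wrist force changed before letting go, and nothing was dropped.
- **Forces:** the highest wrist force I saw was 22.5 N, while closing on the narrow disc on the table. The fingertips probably touched the table.
- **Disagreement:** the two cameras disagree by 1–3 mm in y, and the side camera reads heights 1–3 mm low. This is inside the tolerances.

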